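# Load the annealing oven and set its exhaust flap

### The arm

A 7-joint arm with a two-finger parallel gripper is mounted at the origin on the work surface. World frame = base frame: x ahead of the robot, y to its left, z up, the work surface at z = 0. Lengths are in mm, angles in rad, forces in N, time in s.
With the tool pointing down it reaches from about 375 to 925 mm from the base axis. Payload 3.1 kg.
Tool frame: the origin (TCP) lies at the very end of the fingers, on their centre line; the grasp point (between the pads) lies 19 mm behind it; z points along the fingers, y is the line along which they close (so a half turn about z gives the same grasp; the last joint's range is limited). The gripper opens to 85 mm and grips with 20 to 120 N. Pads are 22 mm wide; open, the fingers measure 114 mm over their backs; the gripper's body (76 mm by 85 mm) begins 54 mm behind the grasp point. The pads swing forward as they close: fully open they stand 13 mm farther back than shut.
Start: joints at [1.172, 0.383, 0.044, 1.598, -0.018, 1.161, -0.05], TCP at [192.604, -620.811, 231.269] pointing down, gripper open.
Joint ranges: [-2.61, 2.61], [-0.41, 2.15], [-1.48, 1.57], [0, 2.5], [-1.57, 4.71], [0.05, 1.97], [-2.85, 2.85]. Speed limits (rad/s): [2.79, 2.79, 3.14, 3.14, 3.14, 3.14, 3.14].

### API

Orientations are given as a unit quaternion [x, y, z, w].
In Python, from bench import observe, grab_frame, finish_job, find_in, regions_of, landmark_of gives the robot as it stands.
- The arm moves only by the shell command python3 -m crank 'ROWS' [FORCE]. ROWS is JSON, a list of rows, each a list of 7 numbers: the turn, a rotation vector about the tool's x, y, z in rad, then the shift along the tool's x, y, z in m, then the closure, from 0 (fully open) to 1 (shut). In form: [[wx, wy, wz, tx, ty, tz, hand], ...]. A call has 1 to 5 rows; each row is the pose to reach, as a shift and turn from the pose commanded when the call began, along the tool's axes at that moment; what a row does not reach only later rows make up. A row lasts 1/10 s, in which the tool goes at most 50 mm and 8.59 degrees, less where a joint would pass 70% of its speed; a pose out of reach is approached as far as the arm can. A call with a gripper value outside its range is refused whole. The fingers move at their own pace and stop on an object; FORCE is the grip in N (left out, the last holds). Time passes only in rows, so rows that repeat a pose let the fingers close. It gives the time, the measured TCP pose, the force, the opening and the grip force at its end, in the units of the state.
- observe(): the state, without advancing time (a new reading comes with each control period).
- grab_frame(name): name is "scene" or "top" or "wrist"; returns a dict with "image" (384x512x3 uint8, red, green, blue), "fx", "fy", "cx", "cy" (pixels), "origin" and "orientation" of the camera in the world; the wrist camera has in their place "mount" (4x4, takes a point from camera to tool coordinates, whose origin is the TCP and whose axes are the flange's). Camera axes: x right, y down, z forward; pixel columns grow to the right and rows downward; lengths in mm; the calibration is good to about 2 mm. A picture is of the moment at which its call begins: read the wrist's pose just before it. There is no depth.
- finish_job(): hands the job in; it is judged then, once.
Trained networks look in a picture, given as the dict that the camera call returned (one of the last four; its "shot" number tells which), for a name from the list of things; names that differ only in an ending like _2 or _b are one class to them, and where a whole thing is asked for, a point or a joint stands for the part that bears it (a point fixed in the world has none). Each returns a list of dicts, best first, with "score" (0 to 1); they miss things now and then, are a little off and sometimes report something else, mostly with a low value. They report only what shows in the picture. A call takes as long as a camera call.
- find_in(picture, name): "point" ([x, y, z] in mm, in the coordinates of the camera as it stood for that picture, good to about 4 mm: the middle of the surface that is visible of it).
- regions_of(picture, name): "mask" (384x512 bool, what is visible of it).
- landmark_of(picture, name): "point" ([x, y, z] in mm, in the coordinates of the camera as it stood for that picture, good to about 4 mm: a listed point, or the origin of a listed thing).
The state is a dict: "time_s": time; "joints": joint angles; "qd": joint speeds; "tau": joint torques, N m; "tool_pos": TCP position; "orientation": TCP orientation; "wrist_force": force on the tool from outside, world axes, zero at the start; "ft_torque": the same for the moment, N m; "grip_width": finger opening in mm; "grasp_force": force on a finger pad.
Only numpy, scipy, OpenCV 4.12 (cv2) and the standard library are available. Lean on these libraries where they do the work, as an engineer would, in place of code of your own. Each camera call takes 0.05 s, during which the arm holds its last target. There are 200 camera calls.

### The job

Load this drawer oven for annealing: lay every whole test bar from the mat flat in the slots of the rack in the open drawer, one bar to a slot, and lower the cover plate over the rack's two pins until it sits flush. Then push the drawer gently home until it seats in its catch and, last of all, swing the exhaust-flap lever on top of the oven back from wide open until it lines up with the set index on its scale. Leave the broken half bars and everything else on the bench where they are.

Things in the scene. Friction and masses are not known exactly. Their poses are not given: they have to be found in the camera images.
- bar1: Whole test bar, cream-coloured rigid plastic, square section, 64 x 13 x 13 mm, 14 g. Origin at its centre, x axis along its length; which long face is up does not matter. Starts lying flat on the grey mat. Between 3 and 5 such bars are there; the others are absent (no pose).
- bar2: Whole test bar, cream-coloured rigid plastic, square section, 64 x 13 x 13 mm, 14 g. Origin at its centre, x axis along its length; which long face is up does not matter. Starts lying flat on the grey mat. Between 3 and 5 such bars are there; the others are absent (no pose).
- bar3: Whole test bar, cream-coloured rigid plastic, square section, 64 x 13 x 13 mm, 14 g. Origin at its centre, x axis along its length; which long face is up does not matter. Starts lying flat on the grey mat. Between 3 and 5 such bars are there; the others are absent (no pose).
- bar4: Whole test bar, cream-coloured rigid plastic, square section, 64 x 13 x 13 mm, 14 g. Origin at its centre, x axis along its length; which long face is up does not matter. Starts lying flat on the grey mat. Between 3 and 5 such bars are there; the others are absent (no pose).
- bar5: Whole test bar, cream-coloured rigid plastic, square section, 64 x 13 x 13 mm, 14 g. Origin at its centre, x axis along its length; which long face is up does not matter. Starts lying flat on the grey mat. Between 3 and 5 such bars are there; the others are absent (no pose).
- rack (a point): Centre of the slot floor of the bar rack in the drawer (moves with it). x points into the oven along the slots, z up. Five slots centred at y = -80, -40, 0, 40, 80 mm, 18 mm wide: notches in two combs (x = -24 and 24 mm, 12 mm thick, teeth 15 mm above the floor; a bar's top is 2 mm below them). The 36 mm between the combs is open for fingers. End lips 8 mm high, 76 mm apart.
- pin_left (a point): Foot, at slot-floor level, of the rack's left locating pin: steel, 10 mm in diameter, 38 mm tall, its top 9 mm tapered. It stands at x = 0, y = +108 mm of rack. The drawer's side walls (y = -132 and +132 mm) reach 32 mm above the slot floor; its front panel's inner face is 70 mm from the rack's centre and reaches 68 mm above the slot floor.
- pin_right (a point): Foot of the right locating pin, the same as the left one, at x = 0, y = -108 mm of rack. With the drawer open the oven's front face is 80 to 95 mm beyond the rack's centre, and its roof is 98 mm above the slot floor (150 mm above the bench).
- cover: Aluminium cover plate, 80 x 240 x 6 mm, 0.4 kg. Origin: centre of its underside; y along its length, z up. 12 mm holes at y = -108 and 108 mm go over the rack's pins, either way round. Bar handle over the middle: 12 mm wide (x), 70 mm long (y), 24 to 36 mm above the underside, on two posts. Flush, its underside is 15 mm above the slot floor. Starts on the bench at the right, roughly along x.
- drawer (a joint): How far the oven's drawer is open, m: 0 is home; starts 0.15 to 0.165. It slides with about 2 N of friction; about 10 mm from home a sprung roller catch resists with up to 8 N, then draws it in and holds it at 0.
- drawer_front (a point): Front edge, mid-width, of the steel pull lip on the drawer's front panel. The lip is 200 mm long, 8 mm high, 10 mm proud of the panel; this point is at its mid-height, 114 mm above the bench. x points into the oven (the way to push), z up. The panel spans 36 to 120 mm above the bench; home, its outer face is 15 mm proud of the oven's front face.
- flap_lever (a joint): Angle of the exhaust-flap lever about its upright spindle, rad: 0 shut, 1.571 wide open (its range); grows counter-clockwise seen from above. Starts wide open (1.3 to 1.55). Stays where it is left; about 2 N at the knob moves it.
- flap_index (a joint): Angle at which the set index is locked on the dial scale, rad, on the same scale as the lever (somewhere from 0.35 to 0.95). The lever is to be brought to this angle.
- lever_knob (a point): Grip point on the upright black round knob at the lever's end: 18 mm in diameter, 40 mm tall above the lever's arm; this point is on its axis, 21 mm above the arm, 95 mm from the spindle. The point's y axis points from the spindle outwards along the lever, z up.
- lever_pivot (a point): Point on the lever's upright spindle, on the duct on the oven's roof, right of the drawer; fixed to the oven, x to the oven's back, z up. At lever angle 0 the lever points along this point's y axis (to the left), at 1.571 along its -x (towards the robot). This point is 28 mm lower than lever_knob.
- index_tip (a point): Lock screw at the end of the set index, a 7 mm wide black strip on the round aluminium dial plate under the lever, pointing out from the spindle; 80 mm from the spindle. The point's y axis points outwards along the index. Leave the index where it is.
- half1: Broken half of a tested bar, about 30 x 13 x 13 mm, lying among the whole bars on the mat; leave it. Origin near its centre.
- half2: Another broken half bar, about 30 x 13 x 13 mm, near the mat's edge; leave it.
- calliper: Digital calliper lying on the bench; bystander.
- wash_bottle: White bottle, 60 mm in diameter, 130 mm high, standing left of the oven; bystander.
- label_roll: Roll of paper labels, 68 mm in diameter, 38 mm high; bystander.
- weight: Steel calibration weight, 38 mm in diameter, 45 mm high; bystander.
- marker: Blue marker pen lying on the bench, 14 mm thick, about 130 mm long; bystander.
- dish: Shallow glass dish, 90 mm across; bystander.

How it is judged (in metres and radians):
On the way, in this order (a step that is already met when the one before it is completed fails the run):
1. every whole bar lies flat in a slot of the rack, with the drawer still open (x of bar1 in the frame of rack between -0.008 and 0.008 m and y of bar1 in the frame of rack between -0.088 and 0.088 m and z of each of bar1, bar2, bar3, bar4, bar5 in the frame of rack below 0.0095 m and angle between the x axis of each of bar1, bar2, bar3, bar4, bar5 and the x axis of rack, either way round below 0.12 rad and x of bar2 in the frame of rack between -0.008 and 0.008 m and y of bar2 in the frame of rack between -0.088 and 0.088 m and x of bar3 in the frame of rack between -0.008 and 0.008 m and y of bar3 in the frame of rack between -0.088 and 0.088 m and x of bar4 in the frame of rack between -0.008 and 0.008 m and y of bar4 in the frame of rack between -0.088 and 0.088 m and x of bar5 in the frame of rack between -0.008 and 0.008 m and y of bar5 in the frame of rack between -0.088 and 0.088 m and value of joint drawer above 0.1 m), for 0.2 s.
2. the cover plate is over both pins and flush on the rack (horizontal distance between cover and rack below 0.004 m and z of cover in the frame of rack below 0.017 m and angle between cover's own z axis and vertical below 0.03 rad and angle between the y axis of cover and the y axis of rack, either way round below 0.04 rad), for 0.2 s.
3. the drawer is home in its catch (value of joint drawer below 0.003 m), for 0.2 s.
4. the flap lever lines up with the set index (angle between the y axis of lever_knob and the y axis of index_tip, either way round below 0.08 rad), for 0.2 s.
At the end, for the whole second after the job is handed in: Every whole bar lies flat in a rack slot, centred within 8 mm along it; the cover is over both pins, level and flush (within 2 mm); the drawer is home (open less than 3 mm); the flap lever is within 0.08 rad (4.5 degrees) of the set index; all released and at rest (all of step 2 and x of bar1 in the frame of rack between -0.008 and 0.008 m and y of bar1 in the frame of rack between -0.088 and 0.088 m and z of each of bar1, bar2, bar3, bar4, bar5 in the frame of rack below 0.0095 m and angle between the x axis of each of bar1, bar2, bar3, bar4, bar5 and the x axis of rack, either way round below 0.12 rad and x of bar2 in the frame of rack between -0.008 and 0.008 m and y of bar2 in the frame of rack between -0.088 and 0.088 m and x of bar3 in the frame of rack between -0.008 and 0.008 m and y of bar3 in the frame of rack between -0.088 and 0.088 m and x of bar4 in the frame of rack between -0.008 and 0.008 m and y of bar4 in the frame of rack between -0.088 and 0.088 m and x of bar5 in the frame of rack between -0.008 and 0.008 m and y of bar5 in the frame of rack between -0.088 and 0.088 m and value of joint drawer below 0.003 m and angle between the y axis of lever_knob and the y axis of index_tip, either way round below 0.08 rad and velocity of joint flap_lever between -0.05 and 0.05 rad/s and linear speed of cover below 0.02 m/s); the robot touches nothing.
It fails at once if a broken half or a bystander is shifted by more than 5 cm (distance of any of half1, half2, calliper, wash_bottle, label_roll, weight, marker, dish from where it was at the start of the episode above 0.05 m).
It fails at once if the set index itself is shifted (distance of index_tip from where it was at the start of the episode above 0.006 m).
It fails at once if the drawer is slammed (moves inward faster than 0.4 m/s) (velocity of joint drawer below -0.4 m/s).
Of bar1, bar2, bar3, bar4, bar5 only 3 to 5 are there at a start; the rules pass over those that are not, and their reading is None.
At some moment in a run one of bar1, bar2, bar3, bar4, bar5, cover may be knocked a few centimetres aside while the robot is not near it.
Once in a run the grip may slacken for a moment while it holds something.
It also fails if it takes over 210 s, if anything falls off the work surface, if the arm or the gripper's body presses on something with over 40 N, if the wrist force passes 120 N, or if a joint passes its speed limit or range.

## Working session

There is one attempt and no reset: what is moved stays moved. The work goes in short steps, Python scripts to look and compute and a shell command to move; the robot and the scene stay as the last step left them, time stands still between calls to the robot, and variables do not carry over. Pictures are saved under pics/ and viewed, at most 14 in all, crops included, and the job is handed in when it is done.

```bash
ls; mkdir -p pics; cat > h.py <<'E'
import numpy as np, cv2
from scipy.spatial.transform import Rotation as R
from bench import observe, grab_frame, finish_job, find_in, regions_of, landmark_of
def cam(name):
    s=observe(); f=grab_frame(name)
    if name=="wrist":
        T=np.eye(4);T[:3,:3]=R.from_quat(s["orientation"]).as_matrix();T[:3,3]=s["tool_pos"]
        M=np.array(f["mount"],float); f["T"]=T@M
    else:
        T=np.eye(4);q=np.array(f["orientation"]);
        T[:3,:3]=R.from_quat(q).as_matrix() if q.size==4 else q
        T[:3,3]=f["origin"]; f["T"]=T
    return f
def w(f,p): return (f["T"]@np.r_[p,1])[:3]
def px(f,P):
    c=np.linalg.inv(f["T"])@np.r_[P,1]; return np.array([f["fx"]*c[0]/c[2]+f["cx"],f["fy"]*c[1]/c[2]+f["cy"]])
def ray(f,u,v,z):
    d=f["T"][:3,:3]@np.array([(u-f["cx"])/f["fx"],(v-f["cy"])/f["fy"],1]);o=f["T"][:3,3]
    return o+d*(z-o[2])/d[2]
def tri(obs):
    A=np.zeros((3,3));b=np.zeros(3)
    for f,u,v in obs:
        d=f["T"][:3,:3]@np.array([(u-f["cx"])/f["fx"],(v-f["cy"])/f["fy"],1]);d/=np.linalg.norm(d)
        P=np.eye(3)-np.outer(d,d);A+=P;b+=P@f["T"][:3,3]
    return np.linalg.solve(A,b)
def save(f,n,crop=None,scale=1):
    im=cv2.cvtColor(f["image"],cv2.COLOR_RGB2BGR)
    if crop: im=im[crop[1]:crop[3],crop[0]:crop[2]]
    cv2.imwrite("pics/"+n+".png",cv2.resize(im,None,fx=scale,fy=scale,interpolation=cv2.INTER_CUBIC))
def rect(m):
    c=max(cv2.findContours(m.astype(np.uint8),cv2.RETR_EXTERNAL,cv2.CHAIN_APPROX_NONE)[0],key=cv2.contourArea)
    return cv2.minAreaRect(c)
def bars(f,z,name="bar1",thr=.3):
    out=[]
    for r in regions_of(f,name):
        if r["score"]<thr: continue
        (c,s,a)=rect(r["mask"]); p=cv2.boxPoints((c,s,a))
        W=np.array([ray(f,*q,z)[:2] for q in p]); e1=W[1]-W[0];e2=W[2]-W[1]
        L=e1 if np.linalg.norm(e1)>np.linalg.norm(e2) else e2
        out.append((round(r["score"],2),W.mean(0).round(1).tolist(),round(float(np.degrees(np.arctan2(L[1],L[0])))%180,1),sorted([round(float(np.linalg.norm(e1)),1),round(float(np.linalg.norm(e2)),1)]),np.round(c).tolist()))
    return out
E
cat > a.py <<'E'
from h import *
s=observe();print(s)
for n in ("top","scene"):
    f=cam(n);save(f,n+"0");print(n,f["T"].round(3).tolist(),f["fx"],f["cx"],f["cy"])
    for b in bars(f,13): print("bar",b)
    for k in ["half1","half2","cover","drawer_front","rack","pin_left","pin_right","lever_knob","lever_pivot","index_tip","calliper","wash_bottle","label_roll","weight","marker","dish"]:
        try:
            r=landmark_of(f,k)[:2]
            print(k,[(round(x["score"],2),w(f,x["point"]).round(0).tolist(),px(f,w(f,x["point"])).round(0).tolist()) for x in r])
        except Exception as e: print(k,e)
E
python3 a.py
```

```text
pics
{'time_s': 0.0, 'joints': array([ 1.17217856,  0.38388588,  0.04384244,  1.59962672, -0.01789019,
        1.16118515, -0.04989196]), 'qd': array([-0.00322617,  0.00146395,  0.0003512 , -0.0004698 ,  0.00033773,
        0.00072527,  0.00077646]), 'tau': array([ 2.41520011e-04, -4.33464825e+01,  1.02458026e+00, -2.49517000e+01,
        1.05818524e-02,  1.13461222e-02,  5.65730673e-06]), 'tool_pos': array([ 192.2936233 , -619.89157888,  229.82999806]), 'orientation': array([ 9.88702766e-01,  1.49883292e-01, -2.82098566e-04, -1.32659827e-03]), 'wrist_force': array([-0.59790504, -0.12681496,  0.27277796]), 'ft_torque': array([-0.01302303,  0.03438465, -0.05252425]), 'grasp_force': 0.0, 'grip_width': 85.29936544609652}
top [[-0.008, -0.998, 0.063, 459.879], [-1.0, 0.008, -0.002, -6.282], [0.001, -0.063, -0.998, 1614.525], [0.0, 0.0, 0.0, 1.0]] 368.2667962374829 256.8557509734138 187.72257826188033
bar (0.56, [465.9, 400.9], 0.5, [13.0, 56.3], [162.0, 210.0])
bar (0.51, [482.2, 299.6], 14.2, [14.7, 59.1], [186.0, 207.0])
half1 [(0.5, [485.0, 441.0, 13.0], [153.0, 206.0]), (0.36, [571.0
[... 2004 characters left out ...]
204.0])]
lever_knob [(0.73, [633.0, -191.0, 232.0], [200.0, 204.0]), (0.55, [367.0, 543.0, 0.0], [389.0, 160.0])]
lever_pivot [(0.68, [723.0, -208.0, 209.0], [197.0, 235.0]), (0.54, [583.0, -134.0, 55.0], [222.0, 218.0])]
index_tip [(0.67, [489.0, 434.0, 18.0], [372.0, 185.0]), (0.45, [685.0, -143.0, 201.0], [218.0, 222.0])]
calliper [(0.89, [599.0, -523.0, 2.0], [110.0, 243.0])]
wash_bottle [(0.8, [702.0, 295.0, 0.0], [350.0, 242.0])]
label_roll [(0.15, [484.0, 294.0, 8.0], [335.0, 189.0])]
weight [(0.56, [384.0, -216.0, 3.0], [196.0, 183.0])]
marker [(0.52, [372.0, 66.0, 2.0], [269.0, 173.0]), (0.48, [438.0, -387.0, 0.0], [151.0, 200.0])]
dish [(0.76, [369.0, 546.0, -3.0], [389.0, 161.0])]
```

```bash
python3 - <<'E'
import cv2,numpy as np
a=cv2.imread("pics/top0.png")[110:260,110:400];b=cv2.imread("pics/scene0.png")[130:280,90:400]
a=cv2.resize(a,(750,388),interpolation=3)
cv2.imwrite("pics/top0c.png",a);cv2.imwrite("pics/scene0c.png",cv2.resize(b,(775,375),interpolation=3))
E
```

```text
(no output)
```

View pics/top0c.png

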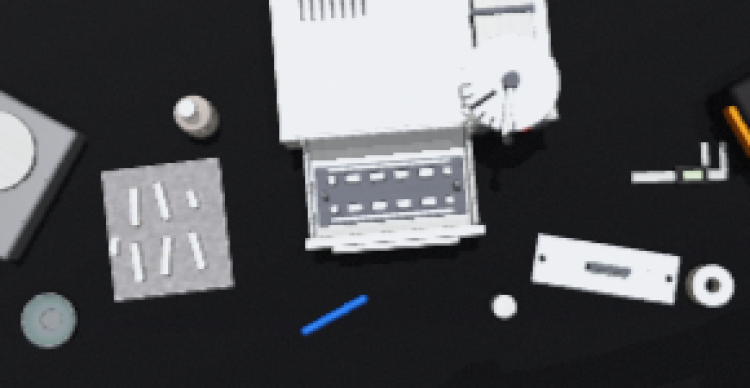

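View pics/scene0c.png

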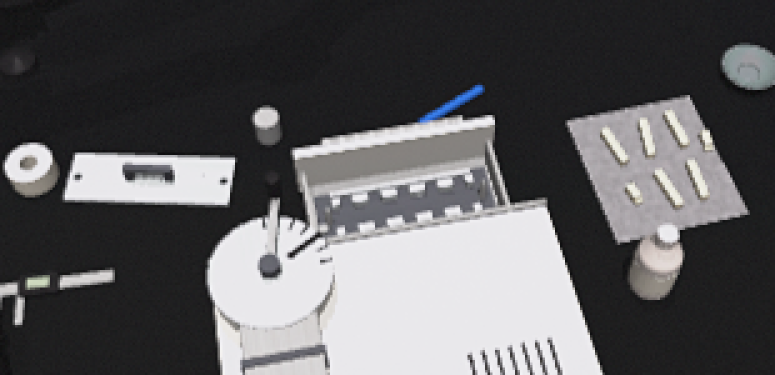

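The pictures show five whole bars on the mat (top crop px (133,207), (162,202), (138,262), (166,255), (197,251)). The halves are at (193,199) and (114,246). The drawer is open and the rack is empty. The cover lies at (606,268), handle up. The lever points at the robot and the index strip is at about 45°.

```bash
cat > go.py <<'E'
import sys
from h import *
# usage: go.py x y z yaw_deg -> shift in tool axes (m) and turn about tool z (plus tilt fix)
def plan(x,y,z,yaw):
    s=observe();A=R.from_quat(s["orientation"]);d=A.inv().apply(np.array([x,y,z])-s["tool_pos"])/1000
    c,sn=np.cos(np.radians(yaw)),np.sin(np.radians(yaw))
    B=R.from_matrix(np.array([[c,sn,0],[sn,-c,0],[0,0,-1]]).T.T)
    rv=(A.inv()*B).as_rotvec()
    return rv.round(3).tolist(),d.round(4).tolist(),"len",round(float(np.linalg.norm(d)*1000)),"turn",round(float(np.degrees(np.linalg.norm(rv))),1)
def st():
    s=observe();X=R.from_quat(s["orientation"]).apply([1,0,0])
    print("t",round(s["time_s"],1),"tcp",s["tool_pos"].round(1),"yaw",round(float(np.degrees(np.arctan2(X[1],X[0]))),1),"F",s["wrist_force"].round(1),"w",round(s["grip_width"],1),"g",round(s["grasp_force"],1),"j",s["joints"].round(2))
if __name__=="__main__":
    st()
    v=list(map(float,sys.argv[1:]))
    for i in range(0,len(v),4): print(v[i:i+4],*plan(*v[i:i+4]))
E
python3 -m crank '[[0,0,0,0.147,-0.15,-0.05,0],[0,0,0,0.147,-0.15,-0.05,0],[0,0,0,0.147,-0.15,-0.05,0],[0,0,0,0.147,-0.15,-0.05,0],[0,0,0,0.147,-0.15,-0.05,0]]' 40
python3 -m crank '[[0,0,0,0.147,-0.15,-0.05,0],[0,0,0,0.147,-0.15,-0.05,0],[0,0,0,0.147,-0.15,-0.05,0],[0,0,0,0.147,-0.15,-0.05,0],[0,0,0,0.147,-0.15,-0.05,0]]'
python3 -m crank '[[0,0,0,0.147,-0.15,-0.05,0],[0,0,0,0.147,-0.15,-0.05,0],[0,0,0,0.147,-0.15,-0.05,0],[0,0,0,0.147,-0.15,-0.05,0],[0,0,0,0.147,-0.15,-0.05,0]]'
python3 go.py 480 320 380 10
python3 - <<'E'
from h import *
f=cam("wrist");save(f,"w0");print(f["T"].round(2).tolist(),f["fx"])
for k in ["rack","pin_left","pin_right","drawer_front","lever_knob","lever_pivot","index_tip"]:
    print(k,[(round(x["score"],2),w(f,x["point"]).round(0).tolist()) for x in landmark_of(f,k)[:2]])
E
```

```text
time_s: 2.3
tool_pos: [293.0, -429.2, 283.0]
orientation: [0.988, 0.154, 0.002, 0.0]
wrist_force: [0.5, -0.2, 0.4]
grip_width: 85.4
grasp_force: 0.0
time_s: 2.8
tool_pos: [388.0, -242.1, 333.2]
orientation: [0.988, 0.154, 0.002, 0.001]
wrist_force: [1.0, -0.1, 0.4]
grip_width: 85.8
grasp_force: 0.0
time_s: 3.3
tool_pos: [482.9, -54.1, 383.3]
orientation: [0.988, 0.154, 0.002, -0.001]
wrist_force: [-0.8, 0.3, -0.3]
grip_width: 85.3
grasp_force: 0.0
t 3.3 tcp [482.9 -54.1 383.3] yaw 17.7 F [-0.8  0.3 -0.3] w 85.3 g 0.0 j [ 0.55 -0.01 -0.51  1.75 -0.01  1.4  -1.22]
[480.0, 320.0, 380.0, 10.0] [-0.001, -0.005, 0.135] [0.1112, -0.3572, 0.004] len 374 turn 7.7
[[0.31, -0.91, -0.27, 553.11], [-0.95, -0.29, -0.09, -31.65], [0.0, 0.29, -0.96, 526.98], [0.0, 0.0, 0.0, 1.0]] 301.0046022200973
rack [(0.75, [580.0, -29.0, 51.0])]
pin_left [(0.62, [571.0, 79.0, 49.0])]
pin_right [(0.61, [587.0, -136.0, 53.0])]
drawer_front [(0.61, [485.0, -35.0, 113.0]), (0.57, [476.0, 346.0, 8.0])]
lever_knob [(0.85, [635.0, -195.0, 234.0])]
lever_pivot []
index_tip []
```

```bash

python3 -m crank '[[0,0,0,0.055,-0.18,0.02,0],[0,0,0,0.055,-0.18,0.02,0],[0,0,0,0.055,-0.18,0.02,0],[0,0,0,0.055,-0.18,0.02,0],[0,0,0,0.055,-0.18,0.02,0]]' |head -2
python3 -m crank '[[0,0,0.135,0.055,-0.18,0.04,0],[0,0,0.135,0.055,-0.18,0.04,0],[0,0,0.135,0.055,-0.18,0.04,0],[0,0,0.135,0.055,-0.18,0.04,0],[0,0,0.135,0.055,-0.18,0.04,0]]'|head -2
cat > look.py <<'E'
from h import *
import sys
f=cam("wrist")
if len(sys.argv)>1: save(f,sys.argv[1])
for b in bars(f,13,thr=.25): print(b)
print("halves")
for b in bars(f,13,"half1",thr=.25): print(b)
for x in landmark_of(f,"bar1"): print(round(x["score"],2),w(f,x["point"]).round(1).tolist())
E
python3 look.py m1; python3 go.py
```

```text
time_s: 4.2
tool_pos: [477.7, 134.4, 360.9]
time_s: 4.7
tool_pos: [475.2, 322.1, 319.1]
(0.97, [462.6, 395.7], 11.0, [16.6, 67.7], [206.0, 150.0])
(0.9, [556.3, 401.2], 3.0, [14.2, 63.3], [210.0, 85.0])
(0.86, [482.1, 295.7], 16.6, [14.0, 65.6], [274.0, 150.0])
(0.63, [473.4, 348.2], 176.5, [13.3, 65.6], [238.0, 149.0])
halves
(0.56, [568.1, 304.1], 11.8, [12.6, 26.7], [280.0, 89.0])
0.78 [467.2, 400.7, 16.0]
0.78 [568.2, 355.4, 9.8]
0.65 [558.5, 401.2, 10.5]
0.61 [485.3, 294.8, 17.4]
0.55 [476.0, 347.2, 9.4]
t 4.9 tcp [480.3 313.4 321. ] yaw 9.3 F [-0.1 -0.2  0.1] w 85.6 g 0.0 j [ 0.06  0.27 -0.84  1.64  0.21  1.32 -2.22]
```

View pics/m1.png

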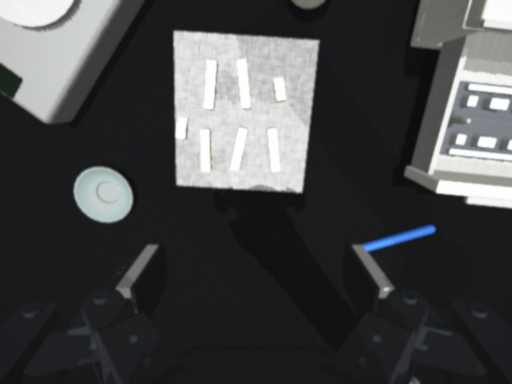

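View pics/w0.png

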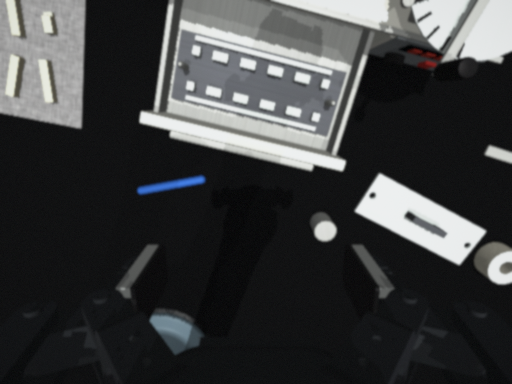

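Wrist view m1 shows the five bars at px (206,150), (210,85), (243,84), (238,149), (274,150), with halves at (280,90) and (181,128). w0 shows the empty rack in the drawer at (265,85) and the cover at (420,218). I'll move in over the nearest bar.

```bash

python3 -m crank '[[0,0,-0.127,-0.001,0.017,0.19,0.5],[0,0,-0.127,-0.001,0.017,0.19,0.55],[0,0,-0.127,-0.001,0.017,0.19,0.58],[0,0,-0.127,-0.001,0.017,0.19,0.58],[0,0,-0.127,-0.001,0.017,0.19,0.58]]' |head -2
python3 -m crank '[[0,0,0,0,0,0,0.58],[0,0,0,0,0,0,0.58],[0,0,0,0,0,0,0.58]]'|head -2
python3 look.py m2; python3 go.py 482 296 3 16.6
```

```text
time_s: 5.4
tool_pos: [478.3, 291.4, 125.3]
time_s: 5.7
tool_pos: [482.9, 300.6, 134.6]
(0.95, [481.8, 296.5], 17.4, [13.3, 65.7], [258.0, 188.0])
(0.91, [474.0, 347.7], 177.0, [13.9, 67.2], [202.0, 180.0])
(0.9, [463.1, 395.8], 8.2, [15.9, 65.9], [148.0, 176.0])
(0.68, [566.1, 355.4], 15.4, [14.3, 66.2], [220.0, 73.0])
(0.6, [556.7, 401.0], 3.4, [17.0, 65.4], [164.0, 68.0])
halves
(0.88, [490.7, 434.1], 178.7, [18.8, 33.7], [110.0, 135.0])
(0.61, [567.9, 304.4], 18.5, [12.4, 27.0], [280.0, 91.0])
0.85 [467.7, 399.4, 12.8]
0.84 [473.4, 348.2, 9.9]
0.63 [563.4, 356.4, 8.1]
0.59 [555.7, 399.4, 14.5]
t 5.9 tcp [481.3 299.8 132.7] yaw 16.8 F [ 0.3 -0.2  0.6] w 35.5 g 0.0 j [ 0.01  0.45 -0.78  1.86  0.38  0.98 -2.21]
[482.0, 296.0, 3.0, 16.6] [-0.0, -0.002, 0.003] [-0.0008, 0.0038, 0.1297] len 130 turn 0.2
```

View pics/m2.png

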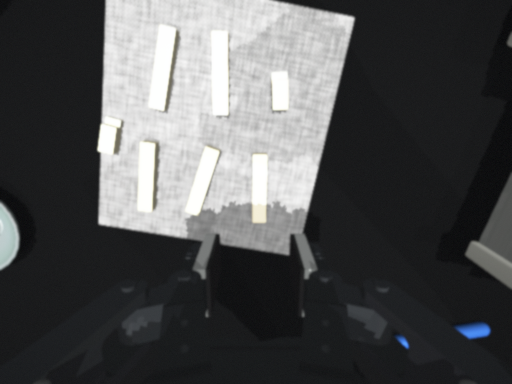

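```bash

python3 -m crank '[[0,0,0,-0.001,0.004,0.05,0.58],[0,0,0,-0.001,0.004,0.09,0.58],[0,0,0,-0.001,0.004,0.115,0.58],[0,0,0,-0.001,0.004,0.128,0.58],[0,0,0,-0.001,0.004,0.128,0.58]]' |head -2
python3 -m crank '[[0,0,0,0,0,0,0.58],[0,0,0,0,0,0,1],[0,0,0,0,0,0,1],[0,0,0,0,0,0,1],[0,0,0,0,0,0,1]]' 40
python3 -m crank '[[0,0,0,0,0,0,1],[0,0,0,0,0,0,1],[0,0,0,0,0,0,1]]' 40
python3 go.py 482 296 150 16.6
```

```text
time_s: 6.4
tool_pos: [480.8, 295.6, 3.6]
time_s: 6.9
tool_pos: [481.6, 295.6, 4.2]
orientation: [0.989, 0.146, 0.001, -0.0]
wrist_force: [-0.0, -0.1, 4.5]
grip_width: 11.9
grasp_force: 41.2
time_s: 7.2
tool_pos: [481.6, 295.6, 4.2]
orientation: [0.989, 0.146, 0.001, -0.0]
wrist_force: [0.1, -0.1, 5.7]
grip_width: 11.8
grasp_force: 41.3
t 7.2 tcp [481.6 295.6   4.2] yaw 16.8 F [ 0.1 -0.1  5.7] w 11.8 g 41.3 j [-0.08  0.64 -0.66  1.91  0.55  0.78 -2.33]
[482.0, 296.0, 150.0, 16.6] [-0.0, -0.002, 0.003] [0.0007, -0.0003, -0.1458] len 146 turn 0.2
```

```bash

python3 -m crank '[[0,0,0,0,0,-0.05,1],[0,0,0,0,0,-0.1,1],[0,0,0,0,0,-0.15,1],[0,0,0,0,0,-0.2,1],[0,0,0,0,0,-0.24,1]]' |tail -2
python3 -m crank '[[0,0,0,-0.007,0.167,0,1],[0,0,0,-0.007,0.167,0,1],[0,0,0,-0.007,0.167,0,1],[0,0,0,-0.007,0.167,0,1],[0,0,0,-0.007,0.167,0,1]]' |tail -2
python3 -m crank '[[0,0,0.211,-0.007,0.167,0,1],[0,0,0.211,-0.007,0.167,0,1],[0,0,0.211,-0.007,0.167,0,1],[0,0,0.211,-0.007,0.167,0,1],[0,0,0.211,-0.007,0.167,0,1]]' |tail -2
python3 -m crank '[[0,0,0,0,0,0,1],[0,0,0,0,0,0,1],[0,0,0,0,0,0,1]]'|tail -2
cat > rk.py <<'E'
from h import *
import sys
f=cam("wrist")
if len(sys.argv)>1: save(f,sys.argv[1])
o={}
for k in ["rack","pin_left","pin_right","drawer_front"]:
    r=[(round(x["score"],2),w(f,x["point"]).round(1).tolist(),px(f,w(f,x["point"])).round(0).tolist()) for x in landmark_of(f,k)[:2]];o[k]=r
    print(k,r)
if o["pin_left"] and o["pin_right"]:
    a=[ray(f,*o[k][0][2],52) for k in("pin_left","pin_right")];d=a[0]-a[1];print("mid",((a[0]+a[1])/2).round(1),"L",np.linalg.norm(d).round(1),"yaw",np.degrees(np.arctan2(-d[0],d[1])).round(2))
E
python3 rk.py r1;python3 go.py
```

```text
grip_width: 11.5
grasp_force: 40.6
grip_width: 12.4
grasp_force: 24.2
grip_width: 11.8
grasp_force: 45.3
grip_width: 11.9
grasp_force: 45.3
rack [(0.56, [577.8, -28.3, 53.9], [258.0, 157.0])]
pin_left [(0.6, [566.3, 82.5, 51.5], [159.0, 158.0])]
pin_right [(0.71, [586.7, -133.5, 53.8], [353.0, 157.0])]
drawer_front []
mid [576.8 -25.9  52. ] L 217.9 yaw 5.3
t 9.2 tcp [563.8 -28.1 243.4] yaw 4.7 F [ 0.1 -1.1 -0.4] w 11.7 g 45.3 j [ 0.55  0.28 -0.67  1.77  0.19  1.16 -1.66]
```

View pics/r1.png

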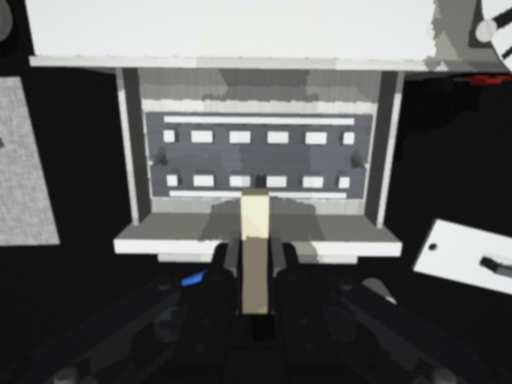

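Image r1 shows the rack with comb teeth in rows 137 and 181 (columns 170–350), pins at (160,158) and (356,160), and the held bar at (256,250). I'll fit the teeth tops for an accurate rack pose and check how the bar sits in the grip.

```bash
cat > teeth.py <<'E'
from h import *
from scipy.spatial import cKDTree
def fit(f,x0=577,y0=-27,yaw=4.7,z=67):
    g=cv2.cvtColor(f["image"],cv2.COLOR_RGB2GRAY)
    n,l,st,c=cv2.connectedComponentsWithStats((g>205).astype(np.uint8),connectivity=4)
    B=np.array([ray(f,*c[i],z)[:2] for i in range(1,n) if 40<st[i][4]<500 and st[i][2]<40 and st[i][3]<25])
    M=np.array([[sx,y] for sx in(-24,24) for y in(-60,-20,20,60)],float)
    p=np.array([x0,y0,np.radians(yaw)])
    for it in range(5):
        c_,s_=np.cos(p[2]),np.sin(p[2]);W=M@np.array([[c_,s_],[-s_,c_]])+p[:2]
        d,i=cKDTree(B).query(W);ok=d<10
        A=M[ok]-0;Q=B[i[ok]];a=A.mean(0);q=Q.mean(0);H=(A-a).T@(Q-q)
        th=np.arctan2(H[0,1]-H[1,0],H[0,0]+H[1,1]);c_,s_=np.cos(th),np.sin(th)
        p=np.r_[q-np.array([[c_,-s_],[s_,c_]])@a,th]
    sc=np.sqrt(((Q-q)**2).sum()/((A-a)**2).sum())
    return p[:2].round(1),np.degrees(p[2]).round(2),"n",int(ok.sum()),"res",d[ok].round(1),"scale",sc.round(3)
if __name__=="__main__":
    f=cam("wrist")
    for z in(62,67,72): print(z,*fit(f,z=z))
    t=f["T"];s=observe();A=R.from_quat(s["orientation"])
    for dx in(-32,32):
        for dz in(-12,1): print(dx,dz,px(f,s["tool_pos"]+A.apply([dx,0,dz])).round(0))
E
python3 teeth.py
```

```text
62 [576.8 -28.3] 4.39 n 8 res [1.3 1.4 1.5 1.2 1.2 0.6 0.7 1. ] scale 1.02
67 [577.8 -28.2] 4.39 n 8 res [0.3 1.1 1.1 0.2 0.4 0.3 0.2 0. ] scale 1.004
72 [578.7 -28.1] 4.39 n 8 res [0.8 0.9 0.8 0.8 1.  0.6 0.3 1. ] scale 0.989
-32 -12 [255. 314.]
-32 1 [255. 299.]
32 -12 [255. 197.]
32 1 [255. 189.]
```

```bash

python3 -m crank '[[0,0,0.005,0.014,0.001,0.05,1],[0,0,0.005,0.014,0.001,0.1,1],[0,0,0.005,0.014,0.001,0.14,1],[0,0,0.005,0.014,0.001,0.17,1],[0,0,0.005,0.014,0.001,0.17,1]]' |tail -5
python3 -m crank '[[0,0,0,0,0,0,1],[0,0,0,0,0,0.008,1],[0,0,0,0,0,0.016,1],[0,0,0,0,0,0.016,1],[0,0,0,0,0,0.016,1]]' |tail -5
python3 go.py 577.8 -28.2 57 4.4
```

```text
tool_pos: [573.1, -29.0, 68.2]
orientation: [0.999, 0.038, -0.005, -0.001]
wrist_force: [-1.2, 0.2, -0.8]
grip_width: 11.3
grasp_force: 45.3
tool_pos: [578.1, -28.8, 57.7]
orientation: [0.999, 0.038, 0.0, 0.0]
wrist_force: [0.0, 0.3, -0.2]
grip_width: 11.8
grasp_force: 45.3
t 10.3 tcp [578.1 -28.8  57.7] yaw 4.4 F [ 0.   0.3 -0.2] w 11.8 g 45.3 j [ 0.45  0.54 -0.57  1.87  0.38  0.84 -1.81]
[577.8, -28.2, 57.0, 4.4] [0.0, -0.001, -0.0] [-0.0003, -0.0006, 0.0007] len 1 turn 0.0
```

```bash

python3 -m crank '[[0,0,0,0,0,0,0.7],[0,0,0,0,0,0,0.7],[0,0,0,0,0,0,0.7],[0,0,0,0,0,-0.01,0.7],[0,0,0,0,0,-0.03,0.7]]' |tail -5
python3 -m crank '[[0,0,0,0,0,-0.04,0.7],[0,0,0,0,0,-0.08,0.7],[0,0,0,0,0,-0.12,0.7],[0,0,0,0,0,-0.16,0.7],[0,0,0,0,0,-0.16,0.7]]' |tail -2
python3 teeth.py | sed -n 2p; 
python3 -m crank '[[0,0,0,-0.037,-0.192,0,0.6],[0,0,0,-0.037,-0.192,0,0.6],[0,0,0,-0.037,-0.192,0,0.6],[0,0,0,-0.037,-0.192,0,0.6],[0,0,0,-0.037,-0.192,0,0.6]]' |tail -2
python3 -m crank '[[0,0,0.133,-0.037,-0.192,0.11,0.6],[0,0,0.133,-0.037,-0.192,0.11,0.6],[0,0,0.133,-0.037,-0.192,0.11,0.6],[0,0,0.133,-0.037,-0.192,0.11,0.6],[0,0,0.133,-0.037,-0.192,0.11,0.6]]' |tail -2
python3 -m crank '[[0,0,0,0,0,0,0.6],[0,0,0,0,0,0,0.6],[0,0,0,0,0,0,0.6]]'|tail -2
python3 look.py m3; python3 go.py 474 348 5 -3.2
```

```text
tool_pos: [576.3, -28.7, 86.5]
orientation: [0.999, 0.038, -0.002, -0.0]
wrist_force: [0.0, -0.8, -0.2]
grip_width: 25.9
grasp_force: 0.0
grip_width: 25.7
grasp_force: 0.0
67 [578.1 -28.1] 4.45 n 8 res [0.6 2.  1.2 0.2 0.5 0.2 0.2 0.2] scale 1.003
grip_width: 34.3
grasp_force: 0.0
grip_width: 34.2
grasp_force: 0.0
grip_width: 34.2
grasp_force: 0.0
(0.83, [556.0, 401.5], 3.6, [15.0, 63.9], [184.0, 96.0])
(0.8, [474.4, 348.7], 176.9, [12.5, 66.2], [252.0, 186.0])
(0.75, [463.5, 396.2], 9.5, [15.6, 66.2], [202.0, 200.0])
(0.65, [566.0, 355.6], 15.8, [13.5, 65.0], [237.0, 80.0])
halves
(0.95, [567.7, 304.8], 22.3, [14.4, 29.1], [298.0, 76.0])
(0.65, [490.7, 434.7], 1.6, [16.1, 31.6], [157.0, 175.0])
0.84 [566.2, 358.5, 12.8]
0.79 [476.2, 345.9, 8.5]
0.67 [556.8, 396.4, 13.0]
0.66 [460.7, 398.3, 7.9]
t 12.8 tcp [476.  347.1 137.9] yaw -3.4 F [ 0.4  0.8 -0.6] w 34.0 g 0.0 j [-0.09  0.48 -0.75  1.8   0.38  1.01 -2.63]
[474.0, 348.0, 5.0, -3.2] [0.0, -0.001, -0.003] [-0.0022, -0.0008, 0.1328] len 133 turn 0.2
```

```bash

python3 -m crank '[[0,0,0,-0.002,-0.001,0.05,0.6],[0,0,0,-0.002,-0.001,0.09,0.6],[0,0,0,-0.002,-0.001,0.12,0.6],[0,0,0,-0.002,-0.001,0.132,0.6],[0,0,0,-0.002,-0.001,0.132,0.6]]' |head -2
python3 -m crank '[[0,0,0,0,0,0,0.6],[0,0,0,0,0,0,1],[0,0,0,0,0,0,1],[0,0,0,0,0,0,1],[0,0,0,0,0,0,1]]' 40
python3 go.py 474 348 245 -3.2
```

```text
time_s: 13.35
tool_pos: [472.9, 348.9, 4.8]
time_s: 13.85
tool_pos: [473.8, 350.5, 6.8]
orientation: [1.0, -0.028, 0.001, -0.001]
wrist_force: [-0.7, -1.0, 6.2]
grip_width: 12.0
grasp_force: 42.0
t 13.8 tcp [473.8 350.5   6.8] yaw -3.2 F [-0.7 -1.   6.2] w 12.0 g 42.0 j [-0.19  0.66 -0.64  1.86  0.54  0.8  -2.74]
[474.0, 348.0, 245.0, -3.2] [-0.002, -0.002, -0.0] [0.0009, 0.0021, -0.2382] len 238 turn 0.2
```

```bash

python3 -m crank '[[0,0,0,0,0,-0.05,1],[0,0,0,0,0,-0.1,1],[0,0,0,0,0,-0.15,1],[0,0,0,0,0,-0.2,1],[0,0,0,0,0,-0.235,1]]' |tail -2
python3 -m crank '[[0,0,0,0.06,0.166,0,1],[0,0,0,0.06,0.166,0,1],[0,0,0,0.06,0.166,0,1],[0,0,0,0.06,0.166,0,1],[0,0,0,0.06,0.166,0,1]]' |tail -2
python3 -m crank '[[0,0,-0.133,0.06,0.166,0,1],[0,0,-0.133,0.06,0.166,0,1],[0,0,-0.133,0.06,0.166,0,1],[0,0,-0.133,0.06,0.166,0,1],[0,0,-0.133,0.06,0.166,0,1]]' |tail -2
python3 -m crank '[[0,0,0,0,0,0,1],[0,0,0,0,0,0.04,1],[0,0,0,0,0,0.08,1],[0,0,0,0,0,0.08,1],[0,0,0,0,0,0.08,1]]' |tail -2
python3 teeth.py; python3 go.py 574.7 11.7 80 4.4 574.7 11.7 59 4.4;
python3 - <<'E'
from h import *
f=cam("wrist")
print(bars(f,65)); save(f,"r2")
E
```

```text
grip_width: 11.7
grasp_force: 41.3
grip_width: 11.5
grasp_force: 41.3
grip_width: 11.6
grasp_force: 41.3
grip_width: 11.6
grasp_force: 41.3
62 [576.9 -30.1] 4.66 n 6 res [1.3 2.7 0.8 0.4 1.3 2.1] scale 1.019
67 [578.2 -28.8] 4.66 n 6 res [0.9 2.8 0.8 0.7 0.5 0.5] scale 0.998
72 [579.4 -27.5] 4.66 n 6 res [1.7 3.1 1.7 1.1 0.3 1.1] scale 0.977
-32 -12 [255. 314.]
-32 1 [255. 298.]
32 -12 [255. 195.]
32 1 [255. 187.]
t 15.9 tcp [574.6  13.8 161.9] yaw 4.6 F [-0.3  0.7  0.7] w 11.6 g 41.3 j [ 0.46  0.4  -0.67  1.82  0.28  1.02 -1.81]
[574.7, 11.7, 80.0, 4.4] [-0.001, -0.002, 0.003] [-0.0002, 0.0022, 0.0819] len 82 turn 0.2
[574.7, 11.7, 59.0, 4.4] [-0.001, -0.002, 0.003] [-0.0003, 0.0022, 0.1029] len 103 turn 0.2
[(0.75, [579.7, -27.2], 2.6, [15.5, 65.8], [304.0, 190.0]), (0.58, [518.9, 9.3], 5.3, [22.4, 120.3], [254.0, 250.0]), (0.32, [555.9, -39.1], 93.7, [223.1, 293.1], [314.0, 204.0])]
```

View pics/r2.png

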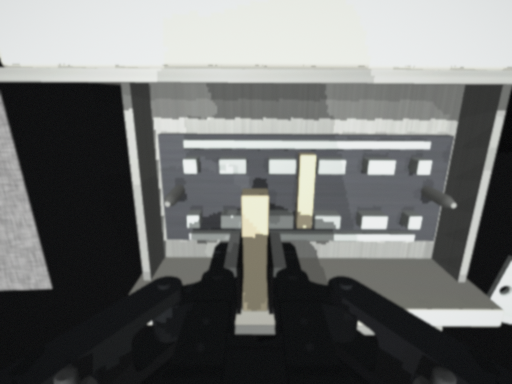

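Image r2 shows the first bar lying in the centre slot (px (306,190)) and the second held level over the +40 slot.

```bash

python3 -m crank '[[0,0,0.003,0,0.002,0.04,1],[0,0,0.003,0,0.002,0.07,1],[0,0,0.003,0,0.002,0.08,1],[0,0,0.003,0,0.002,0.08,1],[0,0,0.003,0,0.002,0.08,1]]' |tail -5
python3 -m crank '[[0,0,0,0,0,0.008,1],[0,0,0,0,0,0.016,1],[0,0,0,0,0,0.022,1],[0,0,0,0,0,0.022,1]]' |tail -5
python3 go.py 574.7 11.7 59 4.4
```

```text
tool_pos: [575.8, 9.9, 82.3]
orientation: [0.999, 0.037, 0.002, -0.0]
wrist_force: [-0.1, 0.8, -0.8]
grip_width: 11.4
grasp_force: 41.3
tool_pos: [573.1, 9.4, 57.2]
orientation: [0.999, 0.037, -0.001, -0.0]
wrist_force: [-0.0, 0.8, -0.3]
grip_width: 12.0
grasp_force: 41.3
t 16.9 tcp [573.1   9.4  57.2] yaw 4.2 F [-0.   0.8 -0.3] w 12.0 g 41.3 j [ 0.41  0.54 -0.6   1.88  0.4   0.85 -1.9 ]
[574.7, 11.7, 59.0, 4.4] [-0.0, 0.002, -0.003] [0.0018, -0.0022, -0.0018] len 3 turn 0.2
```

```bash

python3 -m crank '[[0,0,0,0.001,-0.002,0,1],[0,0,0,0.001,-0.002,0,1],[0,0,0,0.001,-0.002,0,1],[0,0,0,0.001,-0.002,0,0.75],[0,0,0,0.001,-0.002,0,0.75]]' |tail -5
python3 -m crank '[[0,0,0,0,0,0,0.72],[0,0,0,0,0,-0.02,0.72],[0,0,0,0,0,-0.07,0.72],[0,0,0,0,0,-0.12,0.72],[0,0,0,0,0,-0.185,0.72]]' |tail -5
python3 -m crank '[[0,0,0,-0.041,-0.196,0,0.62],[0,0,0,-0.041,-0.196,0,0.62],[0,0,0,-0.041,-0.196,0,0.62],[0,0,0,-0.041,-0.196,0,0.62],[0,0,0,-0.041,-0.196,0,0.62]]' |tail -2
python3 -m crank '[[0,0,-0.087,-0.041,-0.196,0.11,0.62],[0,0,-0.087,-0.041,-0.196,0.11,0.62],[0,0,-0.087,-0.041,-0.196,0.11,0.62],[0,0,-0.087,-0.041,-0.196,0.11,0.62],[0,0,-0.087,-0.041,-0.196,0.11,0.62]]' |tail -2
python3 -m crank '[[0,0,0,0,0,0,0.62],[0,0,0,0,0,0,0.62],[0,0,0,0,0,0,0.62]]'|tail -2
python3 look.py; python3 go.py 463.5 396.3 7 9.3
```

```text
tool_pos: [575.0, 11.5, 58.5]
orientation: [0.999, 0.037, 0.0, 0.0]
wrist_force: [-0.8, -0.2, 0.2]
grip_width: 21.4
grasp_force: 0.0
tool_pos: [574.4, 11.6, 229.8]
orientation: [0.999, 0.037, -0.0, -0.0]
wrist_force: [1.3, -0.4, 0.0]
grip_width: 23.7
grasp_force: 0.0
grip_width: 32.5
grasp_force: 0.0
grip_width: 32.5
grasp_force: 0.0
grip_width: 32.4
grasp_force: 0.0
(0.76, [462.7, 397.2], 9.3, [13.3, 66.1], [251.0, 192.0])
(0.71, [556.6, 401.9], 2.4, [13.1, 64.7], [264.0, 77.0])
(0.63, [566.4, 355.6], 17.6, [16.3, 64.9], [325.0, 74.0])
halves
(0.89, [490.8, 435.3], 0.6, [13.9, 32.6], [211.0, 155.0])
(0.56, [567.5, 305.3], 17.0, [16.9, 30.5], [388.0, 84.0])
0.82 [565.2, 357.2, 12.4]
0.79 [557.2, 401.4, 11.2]
t 19.4 tcp [465.7 395.  119. ] yaw 9.1 F [ 0.6 -0.6 -0.8] w 32.5 g 0.0 j [-0.17  0.55 -0.77  1.76  0.45  1.01 -2.52]
[463.5, 396.3, 7.0, 9.3] [0.0, -0.002, -0.004] [-0.0022, -0.0016, 0.112] len 112 turn 0.3
```

```bash

python3 -m crank '[[0,0,0,-0.003,-0.002,0.04,0.7],[0,0,0,-0.003,-0.002,0.08,0.7],[0,0,0,-0.003,-0.002,0.1,0.7],[0,0,0,-0.003,-0.002,0.112,0.7],[0,0,0,-0.003,-0.002,0.112,0.7]]' |head -2
python3 -m crank '[[0,0,0,0,0,0,0.7],[0,0,0,0,0,0,1],[0,0,0,0,0,0,1],[0,0,0,0,0,0,1],[0,0,0,0,0,0,1]]' 40
python3 -m crank '[[0,0,0,0,0,-0.05,1],[0,0,0,0,0,-0.1,1],[0,0,0,0,0,-0.15,1],[0,0,0,0,0,-0.2,1],[0,0,0,0,0,-0.235,1]]' |tail -2
python3 go.py 571.6 51.1 245 4.4
```

```text
time_s: 19.9
tool_pos: [460.6, 397.0, 5.1]
time_s: 20.4
tool_pos: [462.2, 399.4, 8.4]
orientation: [0.997, 0.08, 0.002, -0.001]
wrist_force: [-1.2, -0.6, 6.1]
grip_width: 11.5
grasp_force: 41.6
grip_width: 11.2
grasp_force: 40.8
t 20.9 tcp [461.3 399.  245.5] yaw 9.2 F [ 0.8  1.2 -0.1] w 11.2 g 40.8 j [-0.11  0.42 -0.85  1.65  0.33  1.22 -2.44]
[571.6, 51.1, 245.0, 4.4] [-0.002, -0.004, 0.085] [0.053, 0.3611, -0.0] len 365 turn 4.9
```

```bash

python3 -m crank '[[0,0,0,0.0265,0.18,0,1],[0,0,0,0.0265,0.18,0,1],[0,0,0,0.0265,0.18,0,1],[0,0,0,0.0265,0.18,0,1],[0,0,0,0.0265,0.18,0,1]]' |tail -2
python3 -m crank '[[0,0,0.085,0.0265,0.18,0.08,1],[0,0,0.085,0.0265,0.18,0.08,1],[0,0,0.085,0.0265,0.18,0.08,1],[0,0,0.085,0.0265,0.18,0.08,1],[0,0,0.085,0.0265,0.18,0.08,1]]' |tail -2
python3 -m crank '[[0,0,0,0,0,0,1],[0,0,0,0,0,0,1],[0,0,0,0,0,0,1]]' |tail -2
python3 teeth.py|sed -n 2p; python3 go.py 571.7 50.6 80 4.4
python3 - <<'E'
from h import *
f=cam("wrist");print(bars(f,65))
s=observe();m=max(regions_of(f,"bar1"),key=lambda r:r["mask"][300:].sum())["mask"];print(m.nonzero()[0].min(),m.nonzero()[0].max())
E
```

```text
grip_width: 11.6
grasp_force: 40.9
grip_width: 11.3
grasp_force: 40.9
grip_width: 11.6
grasp_force: 40.9
67 [578.1 -28.7] 4.36 n 7 res [0.6 0.5 3.1 0.5 0.6 0.6 0.6] scale 0.994
t 22.2 tcp [570.9  53.7 162.2] yaw 4.6 F [-0.1  0.3 -0.3] w 11.8 g 40.9 j [ 0.42  0.4  -0.7   1.82  0.3   1.03 -1.89]
[571.7, 50.6, 80.0, 4.4] [-0.001, -0.002, 0.003] [0.0004, 0.0032, 0.0822] len 82 turn 0.2
[(0.88, [517.4, 48.9], 5.4, [23.2, 120.9], [255.0, 248.0]), (0.73, [575.9, 12.4], 3.8, [14.4, 65.5], [304.0, 190.0]), (0.66, [579.5, -27.2], 4.0, [16.5, 65.5], [352.0, 190.0])]
186 309
```

```bash

python3 -m crank '[[0,0,0.002,0.001,0.0015,0.04,1],[0,0,0.002,0.001,0.0015,0.07,1],[0,0,0.002,0.001,0.0015,0.08,1],[0,0,0.002,0.001,0.0015,0.08,1],[0,0,0.002,0.001,0.0015,0.08,1]]' |tail -5
python3 -m crank '[[0,0,0,0,0,0,1],[0,0,0,0,0,0,1],[0,0,0,0,0,0,1]]' |tail -5
python3 go.py 571.7 50.6 60 4.4
```

```text
tool_pos: [573.0, 50.3, 82.5]
orientation: [0.999, 0.037, 0.001, -0.0]
wrist_force: [0.1, 1.0, 0.1]
grip_width: 11.5
grasp_force: 40.8
tool_pos: [572.8, 49.7, 82.5]
orientation: [0.999, 0.037, 0.001, 0.0]
wrist_force: [-1.1, -0.0, -1.1]
grip_width: 11.9
grasp_force: 40.8
t 23.2 tcp [572.8  49.7  82.5] yaw 4.2 F [-1.1 -0.  -1.1] w 11.9 g 40.8 j [ 0.37  0.51 -0.65  1.87  0.39  0.89 -1.96]
[571.7, 50.6, 60.0, 4.4] [0.0, -0.002, -0.003] [-0.0011, -0.001, 0.0225] len 23 turn 0.2
```

```bash

python3 -m crank '[[0,0,0,0,-0.001,0.01,1],[0,0,0,0,-0.001,0.018,1],[0,0,0,0,-0.001,0.022,1],[0,0,0,0,-0.001,0.022,1],[0,0,0,0,-0.001,0.022,1]]' |tail -5
python3 go.py 571.7 50.6 60 4.4
python3 -m crank '[[0,0,0,0,0,0,0.8],[0,0,0,0,0,0,0.8],[0,0,0,0,0,0,0.8],[0,0,0,0,0,0,0.8]]' |tail -5
```

```text
tool_pos: [571.7, 50.7, 58.9]
orientation: [0.999, 0.037, -0.0, -0.0]
wrist_force: [0.3, -0.0, 0.3]
grip_width: 11.8
grasp_force: 40.9
t 23.7 tcp [571.7  50.7  58.9] yaw 4.2 F [ 0.3 -0.   0.3] w 11.8 g 40.9 j [ 0.36  0.54 -0.63  1.88  0.41  0.85 -1.98]
[571.7, 50.6, 60.0, 4.4] [-0.0, 0.001, -0.003] [-0.0, 0.0001, -0.0011] len 1 turn 0.2
tool_pos: [572.0, 50.6, 59.5]
orientation: [0.999, 0.037, 0.0, 0.0]
wrist_force: [0.8, -1.3, -0.1]
grip_width: 17.0
grasp_force: 0.0
```

```bash

python3 -m crank '[[0,0,0,0,0,-0.02,0.8],[0,0,0,0,0,-0.07,0.8],[0,0,0,0,0,-0.12,0.8],[0,0,0,0,0,-0.17,0.8],[0,0,0,0,0,-0.187,0.8]]' |tail -5
python3 -m crank '[[0,0,0,0.008,-0.152,0,0.62],[0,0,0,0.008,-0.152,0,0.62],[0,0,0,0.008,-0.152,0,0.62],[0,0,0,0.008,-0.152,0,0.62],[0,0,0,0.008,-0.152,0,0.62]]' |tail -2
python3 -m crank '[[0,0,-0.215,0.008,-0.152,0.12,0.62],[0,0,-0.215,0.008,-0.152,0.12,0.62],[0,0,-0.215,0.008,-0.152,0.12,0.62],[0,0,-0.215,0.008,-0.152,0.12,0.62],[0,0,-0.215,0.008,-0.152,0.12,0.62]]' |tail -2
python3 -m crank '[[0,0,0,0,0,0,0.62],[0,0,0,0,0,0,0.62],[0,0,0,0,0,0,0.62],[0,0,0,0,0,0,0.62]]'|tail -2
python3 look.py; python3 go.py 566.3 355.6 7 16.5
```

```text
tool_pos: [575.2, 51.9, 252.9]
orientation: [0.999, 0.037, 0.005, -0.0]
wrist_force: [0.2, 0.4, 0.5]
grip_width: 16.9
grasp_force: 0.0
grip_width: 32.6
grasp_force: 0.0
grip_width: 32.7
grasp_force: 0.0
grip_width: 32.4
grasp_force: 0.0
(0.92, [566.0, 355.4], 14.1, [12.8, 65.9], [252.0, 187.0])
(0.91, [556.5, 401.4], 2.6, [14.3, 66.8], [199.0, 183.0])
halves
(0.93, [491.4, 435.5], 177.6, [16.7, 36.4], [147.0, 238.0])
(0.65, [484.8, 66.3], 30.2, [32.2, 90.6], [495.0, 334.0])
(0.61, [568.9, 304.9], 19.7, [14.2, 33.4], [306.0, 200.0])
0.81 [565.5, 354.8, 15.2]
0.63 [559.0, 401.3, 12.3]
t 26.2 tcp [565.9 354.5 126.8] yaw 16.5 F [ 0.5 -0.1  0.3] w 32.5 g 0.0 j [-0.08  0.64 -0.75  1.6   0.48  1.09 -2.24]
[566.3, 355.6, 7.0, 16.5] [0.0, -0.001, -0.0] [0.0006, -0.001, 0.1198] len 120 turn 0.1
```

```bash

python3 -m crank '[[0,0,0.03,0,-0.001,0.04,0.65],[0,0,0.03,0,-0.001,0.08,0.65],[0,0,0.03,0,-0.001,0.105,0.65],[0,0,0.03,0,-0.001,0.119,0.65],[0,0,0.03,0,-0.001,0.119,0.65]]' |head -2
python3 -m crank '[[0,0,0,0,0,0,0.65],[0,0,0,0,0,0,1],[0,0,0,0,0,0,1],[0,0,0,0,0,0,1],[0,0,0,0,0,0,1]]' 40
python3 -m crank '[[0,0,0,0,0,-0.05,1],[0,0,0,0,0,-0.1,1],[0,0,0,0,0,-0.15,1],[0,0,0,0,0,-0.2,1],[0,0,0,0,0,-0.235,1]]' |tail -2
python3 go.py 580.9 -68.1 245 4.4
```

```text
time_s: 26.7
tool_pos: [564.4, 355.3, 5.6]
time_s: 27.2
tool_pos: [566.4, 357.1, 9.5]
orientation: [0.992, 0.129, 0.002, -0.001]
wrist_force: [-0.7, -0.4, 7.0]
grip_width: 11.5
grasp_force: 42.0
grip_width: 11.3
grasp_force: 41.3
t 27.7 tcp [565.7 356.8 246.7] yaw 14.8 F [ 0.2  0.9 -0.8] w 11.3 g 41.3 j [-0.05  0.53 -0.8   1.5   0.39  1.27 -2.21]
[580.9, -68.1, 245.0, 4.4] [-0.002, -0.004, 0.182] [-0.0942, 0.4146, 0.0007] len 425 turn 10.4
```

```bash

python3 -m crank '[[0,0,0,-0.047,0.207,0,1],[0,0,0,-0.047,0.207,0,1],[0,0,0,-0.047,0.207,0,1],[0,0,0,-0.047,0.207,0,1],[0,0,0,-0.047,0.207,0,1]]' |tail -2
python3 -m crank '[[0,0,0.182,-0.047,0.207,0.08,1],[0,0,0.182,-0.047,0.207,0.08,1],[0,0,0.182,-0.047,0.207,0.08,1],[0,0,0.182,-0.047,0.207,0.08,1],[0,0,0.182,-0.047,0.207,0.08,1]]' |tail -2
python3 -m crank '[[0,0,0,0,0,0,1],[0,0,0,0,0,0,1],[0,0,0,0,0,0,1],[0,0,0,0,0,0,1]]' |tail -2
python3 teeth.py|sed -n 2p; python3 go.py 580.9 -68.1 80 4.4
python3 - <<'E'
from h import *
f=cam("wrist");print(bars(f,65))
s=observe();m=max(regions_of(f,"bar1"),key=lambda r:r["mask"][300:].sum())["mask"];print(m.nonzero()[0].min(),m.nonzero()[0].max())
E
```

```text
grip_width: 11.6
grasp_force: 41.3
grip_width: 11.3
grasp_force: 41.3
grip_width: 11.5
grasp_force: 41.3
67 [577.8 -27.6] 4.11 n 6 res [1.5 0.4 0.5 0.2 0.4 0.4] scale 1.0
t 29.1 tcp [580.8 -65.8 163.2] yaw 4.6 F [ 0.5  1.  -0.1] w 10.9 g 41.3 j [ 0.6   0.42 -0.68  1.8   0.3   1.03 -1.68]
[580.9, -68.1, 80.0, 4.4] [-0.0, -0.002, 0.004] [-0.0002, 0.0023, 0.0832] len 83 turn 0.2
[(0.9, [573.3, 48.7], 4.9, [18.6, 65.6], [117.0, 190.0]), (0.83, [576.0, 9.9], 5.3, [15.5, 66.0], [164.0, 190.0]), (0.67, [580.0, -29.4], 5.2, [14.0, 65.8], [211.0, 190.0]), (0.63, [525.4, -70.4], 5.4, [22.6, 118.7], [254.0, 249.0])]
189 309
```

```bash

python3 -m crank '[[0,0,0.002,0,0.0005,0.04,1],[0,0,0.002,0,0.0005,0.07,1],[0,0,0.002,0,0.0005,0.08,1],[0,0,0.002,0,0.0005,0.08,1],[0,0,0.002,0,0.0005,0.08,1]]' |tail -5
python3 -m crank '[[0,0,0,0,0,0,1],[0,0,0,0,0,0,1],[0,0,0,0,0,0,1]]' |tail -5
python3 go.py 580.9 -68.1 60 4.4
```

```text
tool_pos: [581.4, -68.5, 83.5]
orientation: [0.999, 0.038, 0.001, -0.0]
wrist_force: [0.5, -0.2, 0.5]
grip_width: 11.3
grasp_force: 41.3
tool_pos: [581.2, -69.0, 83.5]
orientation: [0.999, 0.037, 0.001, 0.0]
wrist_force: [0.6, 0.2, -0.8]
grip_width: 11.5
grasp_force: 41.3
t 30.1 tcp [581.2 -69.   83.5] yaw 4.3 F [ 0.6  0.2 -0.8] w 11.5 g 41.3 j [ 0.56  0.52 -0.63  1.84  0.38  0.9  -1.75]
[580.9, -68.1, 60.0, 4.4] [0.001, -0.002, -0.002] [-0.0002, -0.0009, 0.0235] len 23 turn 0.2
```

```bash

python3 -m crank '[[0,0,0,0,-0.0005,0.01,1],[0,0,0,0,-0.0005,0.018,1],[0,0,0,0,-0.0005,0.022,1],[0,0,0,0,-0.0005,0.022,1],[0,0,0,0,-0.0005,0.022,1]]' |tail -5
python3 -m crank '[[0,0,0,0,0,0,0.8],[0,0,0,0,0,0,0.8],[0,0,0,0,0,0,0.8],[0,0,0,0,0,0,0.8]]' |tail -5
python3 -m crank '[[0,0,0,0,0,-0.02,0.8],[0,0,0,0,0,-0.07,0.8],[0,0,0,0,0,-0.12,0.8],[0,0,0,0,0,-0.17,0.8],[0,0,0,0,0,-0.187,0.8]]' |tail -5
python3 -m crank '[[0,0,0,0.0055,-0.235,0,0.62],[0,0,0,0.0055,-0.235,0,0.62],[0,0,0,0.0055,-0.235,0,0.62],[0,0,0,0.0055,-0.235,0,0.62],[0,0,0,0.0055,-0.235,0,0.62]]' |tail -2
python3 -m crank '[[0,0,0,0.0055,-0.235,0,0.62],[0,0,0,0.0055,-0.235,0,0.62],[0,0,0,0.0055,-0.235,0,0.62],[0,0,0,0.0055,-0.235,0,0.62],[0,0,0,0.0055,-0.235,0,0.62]]' |tail -2
python3 -m crank '[[0,0,0.026,0,0,0.05,0.62],[0,0,0.026,0,0,0.1,0.62],[0,0,0.026,0,0,0.12,0.62],[0,0,0.026,0,0,0.12,0.62],[0,0,0.026,0,0,0.12,0.62]]'|tail -2
python3 look.py; python3 go.py 556.5 401.4 7 2.8
```

```text
tool_pos: [580.1, -68.2, 59.9]
orientation: [0.999, 0.037, -0.0, -0.0]
wrist_force: [0.1, 0.5, 0.0]
grip_width: 11.4
grasp_force: 41.3
tool_pos: [580.4, -68.4, 60.4]
orientation: [0.999, 0.037, 0.0, 0.0]
wrist_force: [0.7, 0.6, 0.4]
grip_width: 17.3
grasp_force: 0.0
tool_pos: [583.8, -67.8, 254.1]
orientation: [0.999, 0.038, 0.005, 0.001]
wrist_force: [0.8, -0.2, -0.4]
grip_width: 16.9
grasp_force: 0.0
grip_width: 32.4
grasp_force: 0.0
grip_width: 32.3
grasp_force: 0.0
grip_width: 32.4
grasp_force: 0.0
(0.61, [556.2, 401.8], 2.4, [12.0, 65.8], [254.0, 186.0])
halves
(0.96, [568.0, 304.8], 19.1, [17.2, 34.2], [364.0, 180.0])
0.75 [557.1, 399.5, 11.6]
t 33.2 tcp [557.4 402.5 130.2] yaw 2.8 F [-0.  -0.5  0.5] w 32.9 g 0.0 j [-0.16  0.67 -0.74  1.55  0.49  1.11 -2.54]
[556.5, 401.4, 7.0, 2.8] [-0.003, -0.004, -0.0] [-0.0014, 0.0014, 0.1232] len 123 turn 0.3
```

```bash

python3 -m crank '[[0,0,0,-0.001,0.001,0.04,0.65],[0,0,0,-0.001,0.001,0.08,0.65],[0,0,0,-0.001,0.001,0.105,0.65],[0,0,0,-0.001,0.001,0.123,0.65],[0,0,0,-0.001,0.001,0.123,0.65]]' |head -2
python3 -m crank '[[0,0,0,0,0,0,0.65],[0,0,0,0,0,0,1],[0,0,0,0,0,0,1],[0,0,0,0,0,0,1],[0,0,0,0,0,0,1]]' 40
python3 -m crank '[[0,0,0,0,0,-0.05,1],[0,0,0,0,0,-0.1,1],[0,0,0,0,0,-0.15,1],[0,0,0,0,0,-0.2,1],[0,0,0,0,0,-0.235,1]]' |tail -2
python3 go.py 583.9 -107 245 4.4
```

```text
time_s: 33.7
tool_pos: [556.1, 400.9, 4.8]
time_s: 34.2
tool_pos: [556.0, 401.0, 5.8]
orientation: [1.0, 0.024, 0.001, -0.001]
wrist_force: [0.2, 0.3, 6.4]
grip_width: 11.7
grasp_force: 41.4
grip_width: 11.5
grasp_force: 40.7
t 34.7 tcp [555.5 400.8 243. ] yaw 2.8 F [ 0.1  0.7 -0.4] w 11.5 g 40.7 j [-0.13  0.56 -0.79  1.46  0.41  1.28 -2.48]
[583.9, -107.0, 245.0, 4.4] [-0.002, -0.003, -0.028] [0.0035, 0.5086, -0.003] len 509 turn 1.6
```

```bash

python3 -m crank '[[0,0,0,0.002,0.235,0,1],[0,0,0,0.002,0.235,0,1],[0,0,0,0.002,0.235,0,1],[0,0,0,0.002,0.235,0,1],[0,0,0,0.002,0.235,0,1]]' |tail -2
python3 -m crank '[[0,0,-0.028,0.002,0.235,0,1],[0,0,-0.028,0.002,0.235,0,1],[0,0,-0.028,0.002,0.235,0,1],[0,0,-0.028,0.002,0.235,0,1],[0,0,-0.028,0.002,0.235,0,1]]' |tail -2
python3 -m crank '[[0,0,0,0,0.039,0,1],[0,0,0,0,0.039,0.02,1],[0,0,0,0,0.039,0.06,1],[0,0,0,0,0.039,0.08,1],[0,0,0,0,0.039,0.08,1]]' |tail -2
python3 -m crank '[[0,0,0,0,0,0,1],[0,0,0,0,0,0,1],[0,0,0,0,0,0,1],[0,0,0,0,0,0,1]]' |tail -2
python3 teeth.py|sed -n 2p; python3 go.py 583.9 -107 80 4.4
python3 - <<'E'
from h import *
f=cam("wrist");print(bars(f,65))
s=observe();m=max(regions_of(f,"bar1"),key=lambda r:r["mask"][300:].sum())["mask"];print(m.nonzero()[0].min(),m.nonzero()[0].max())
E
```

```text
grip_width: 11.7
grasp_force: 40.7
grip_width: 11.6
grasp_force: 40.7
grip_width: 11.7
grasp_force: 40.7
grip_width: 11.6
grasp_force: 40.7
67 [577.9 -27.6] 3.99 n 5 res [1.5 0.7 0.5 0.4 0.4] scale 0.998
t 36.6 tcp [ 585.8 -108.   160.5] yaw 4.4 F [ 0.8  0.2 -0.8] w 11.6 g 40.7 j [ 0.67  0.44 -0.68  1.77  0.32  1.04 -1.63]
[583.9, -107.0, 80.0, 4.4] [0.001, -0.002, 0.0] [-0.002, -0.0012, 0.0805] len 81 turn 0.1
[(0.97, [580.0, -29.9], 4.6, [16.4, 66.1], [160.0, 193.0]), (0.96, [580.3, -69.3], 5.5, [14.5, 66.7], [207.0, 196.0]), (0.95, [530.3, -112.5], 3.7, [22.3, 120.7], [254.0, 250.0]), (0.94, [576.5, 8.9], 5.4, [18.3, 65.7], [113.0, 193.0]), (0.56, [573.1, 47.2], 5.3, [20.3, 66.2], [67.0, 194.0])]
189 312
```

```bash

python3 -m crank '[[0,0,0,-0.002,-0.001,0.04,1],[0,0,0,-0.002,-0.001,0.07,1],[0,0,0,-0.002,-0.001,0.079,1],[0,0,0,-0.002,-0.001,0.079,1],[0,0,0,-0.002,-0.001,0.079,1]]' |tail -5
python3 -m crank '[[0,0,0,0,0,0,1],[0,0,0,0,0,0,1],[0,0,0,0,0,0,1]]' |tail -5
python3 go.py 583.9 -107 58.5 4.4
```

```text
tool_pos: [584.2, -107.1, 81.5]
orientation: [0.999, 0.038, 0.001, 0.0]
wrist_force: [0.4, -0.9, -0.3]
grip_width: 11.7
grasp_force: 40.7
tool_pos: [583.9, -107.3, 81.5]
orientation: [0.999, 0.038, 0.001, 0.0]
wrist_force: [-0.8, 0.2, 1.4]
grip_width: 11.6
grasp_force: 40.7
t 37.6 tcp [ 583.9 -107.3   81.5] yaw 4.4 F [-0.8  0.2  1.4] w 11.6 g 40.7 j [ 0.63  0.54 -0.64  1.82  0.4   0.91 -1.69]
[583.9, -107.0, 58.5, 4.4] [0.001, -0.002, -0.0] [0.0, -0.0003, 0.023] len 23 turn 0.1
```

```bash

python3 -m crank '[[0,0,0,0,0,0.01,1],[0,0,0,0,0,0.018,1],[0,0,0,0,0,0.022,1],[0,0,0,0,0,0.022,1],[0,0,0,0,0,0.022,1]]' |tail -5
python3 -m crank '[[0,0,0,0,0,0,0.8],[0,0,0,0,0,0,0.8],[0,0,0,0,0,0,0.8],[0,0,0,0,0,0,0.8]]' |tail -5
python3 -m crank '[[0,0,0,0,0,-0.02,0.8],[0,0,0,0,0,-0.07,0.8],[0,0,0,0,0,-0.12,0.8],[0,0,0,0,0,-0.17,0.8],[0,0,0,0,0,-0.19,0.8]]' |tail -5
python3 -m crank '[[0,0,0,-0.025,-0.08,0,0.5],[0,0,0,-0.025,-0.08,0,0.5],[0,0,0,-0.025,-0.08,0,0.5],[0,0,0,-0.025,-0.08,0,0.5],[0,0,0,-0.025,-0.08,0,0.5]]' |tail -2
python3 -m crank '[[0,0,0,0,0,0,0.5],[0,0,0,0,0,0,0.5],[0,0,0,0,0,0,0.5]]' |tail -2
python3 teeth.py|sed -n 2p; python3 go.py; python3 - <<'E'
from h import *
f=cam("wrist");save(f,"r5")
for b in bars(f,65): print(b)
for n in ("top","scene"):
    f=cam(n)
    print(n,[(round(x["score"],2),w(f,x["point"]).round(0).tolist()) for x in landmark_of(f,"cover")[:2]],[b[:3] for b in bars(f,5,"cover")])
E
```

```text
tool_pos: [582.8, -107.0, 57.9]
orientation: [0.999, 0.038, -0.0, -0.0]
wrist_force: [0.1, -0.1, 0.1]
grip_width: 11.7
grasp_force: 40.7
tool_pos: [583.2, -107.2, 58.5]
orientation: [0.999, 0.038, 0.0, 0.0]
wrist_force: [0.5, -0.5, -0.3]
grip_width: 16.9
grasp_force: 0.0
tool_pos: [586.2, -106.8, 254.7]
orientation: [0.999, 0.039, 0.005, 0.001]
wrist_force: [0.6, -0.6, -0.4]
grip_width: 17.2
grasp_force: 0.0
grip_width: 42.9
grasp_force: 0.0
grip_width: 42.8
grasp_force: 0.0
67 [578.  -28.3] 4.42 n 6 res [0.2 0.3 0.2 0.3 0.1 0.2] scale 1.002
t 39.9 tcp [552.  -29.9 248.1] yaw 4.3 F [-1.1  0.7  0.4] w 42.6 g 0.0 j [ 0.65  0.27 -0.77  1.78  0.2   1.17 -1.68]
(0.95, [579.8, -68.2], 6.8, [13.7, 64.1], [292.0, 148.0])
(0.79, [575.4, 10.9], 4.8, [13.7, 63.1], [218.0, 146.0])
(0.76, [573.0, 49.1], 2.3, [16.0, 64.0], [183.0, 146.0])
(0.73, [583.0, -25.5], 4.6, [13.6, 63.3], [252.0, 142.0])
(0.65, [583.8, -105.3], 3.8, [16.1, 64.5], [326.0, 146.0])
top [(0.86, [446.0, -390.0, 2.0])] [(0.8, [447.0, -385.6], 80.7)]
scene [(0.87, [446.0, -389.0, 1.0]), (0.53, [631.0, -192.0, 232.0])] [(0.85, [448.0, -392.9], 81.1)]
```

View pics/r5.png

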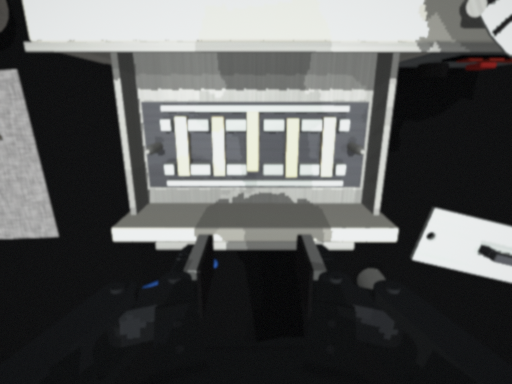

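Image r5 shows all five bars in slots. The centre one (px (252,142)) has shifted about 5 mm toward the far lip since earlier views, so I'll look closer.

```bash

python3 -m crank '[[0,0,0,0.026,-0.001,0.03,0.7],[0,0,0,0.026,-0.001,0.07,0.72],[0,0,0,0.026,-0.001,0.108,0.75],[0,0,0,0.026,-0.001,0.108,0.75],[0,0,0,0.026,-0.001,0.108,0.75]]' |tail -2
python3 -m crank '[[0,0,0,0,0,0,0.75],[0,0,0,0,0,0,0.75],[0,0,0,0,0,0,0.75]]' |tail -2
python3 go.py 578 -26.5 58 4.4; python3 - <<'E'
from h import *
f=cam("wrist");save(f,"r6",(100,100,420,310),2.4)
for b in bars(f,65): print(b)
E
```

```text
grip_width: 21.2
grasp_force: 0.0
grip_width: 21.3
grasp_force: 0.0
t 41.0 tcp [579.2 -26.4 142.4] yaw 4.4 F [ 0.6  0.3 -0. ] w 21.3 g 0.0 j [ 0.57  0.44 -0.72  1.82  0.35  1.   -1.79]
[578.0, -26.5, 58.0, 4.4] [0.001, -0.004, -0.0] [-0.0015, -0.0, 0.0844] len 84 turn 0.2
(0.95, [573.3, 49.1], 4.5, [16.4, 65.8], [156.0, 200.0])
(0.85, [580.5, -67.3], 3.4, [14.6, 65.9], [307.0, 202.0])
(0.57, [576.2, 10.9], 4.5, [14.3, 65.5], [206.0, 200.0])
```

View pics/r6.png

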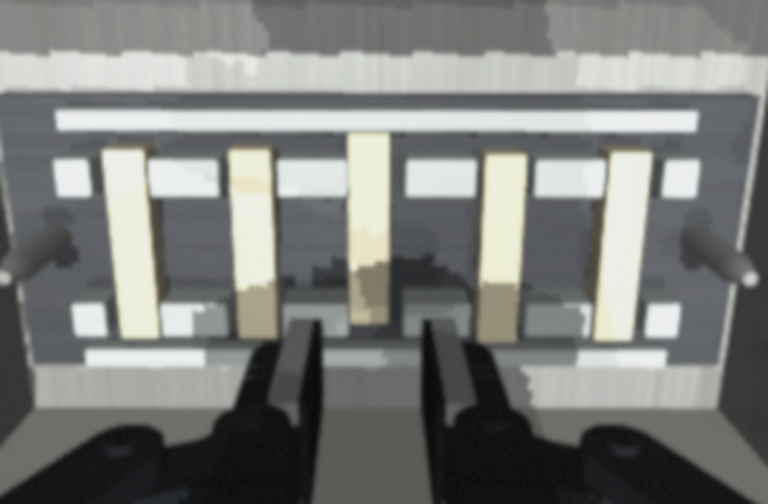

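r6 shows the centre bar flat in its slot, against the far lip at about +5 mm. It cannot travel past +6 mm, so it is within limits. Next is the cover.

```bash

python3 -m crank '[[0,0,0,0,0,-0.05,0.5],[0,0,0,0,0,-0.1,0.3],[0,0,0,0,0,-0.15,0.2],[0,0,0,0,0,-0.16,0.2],[0,0,0,0,0,-0.16,0.2]]' |tail -2
python3 -m crank '[[0,0,0,-0.08,0.176,0,0.2],[0,0,0,-0.08,0.176,0,0.2],[0,0,0,-0.08,0.176,0,0.2],[0,0,0,-0.08,0.176,0,0.2],[0,0,0,-0.08,0.176,0,0.2]]' |tail -2
python3 -m crank '[[0,0,-0.15,-0.08,0.176,0.02,0.2],[0,0,-0.3,-0.08,0.176,0.04,0.2],[0,0,-0.45,-0.08,0.176,0.06,0.2],[0,0,-0.6,-0.08,0.176,0.1,0.2],[0,0,-0.666,-0.08,0.176,0.1,0.2]]' |tail -2
python3 -m crank '[[0,0,-0.15,0,0,0,0.2],[0,0,-0.3,0,0,0,0.2],[0,0,-0.45,0,0,0,0.2],[0,0,-0.6,0,0,0,0.2],[0,0,-0.666,0,0,0,0.2]]' |tail -2
python3 -m crank '[[0,0,0,0,0,0,0.2],[0,0,0,0,0,0,0.2],[0,0,0,0,0,0,0.2],[0,0,0,0,0,0,0.2]]' |tail -2
cat > cov.py <<'E'
from h import *
import sys
f=cam("wrist")
if len(sys.argv)>1: save(f,sys.argv[1])
for z in(4,6,8): print("outline z",z,[b[:4] for b in bars(f,z,"cover")[:1]])
print("lm",[(round(x["score"],2),w(f,x["point"]).round(1).tolist()) for x in landmark_of(f,"cover")[:2]])
E
python3 cov.py c1; python3 go.py
```

```text
grip_width: 68.4
grasp_force: 0.0
grip_width: 68.5
grasp_force: 0.0
grip_width: 68.3
grasp_force: 0.0
grip_width: 68.1
grasp_force: 0.0
grip_width: 68.1
grasp_force: 0.0
outline z 4 [(0.92, [446.7, -391.6], 82.9, [78.6, 242.6])]
outline z 6 [(0.92, [446.7, -391.2], 82.9, [78.2, 241.2])]
outline z 8 [(0.92, [446.8, -390.7], 82.9, [77.7, 239.7])]
lm [(0.74, [441.3, -394.2, 2.4])]
t 43.8 tcp [ 445.3 -389.6  200.4] yaw 80.7 F [ 1.   0.4 -0.2] w 68.4 g 0.0 j [ 1.27  0.41 -0.77  1.74  0.31  1.12  0.25]
```

View pics/c1.png

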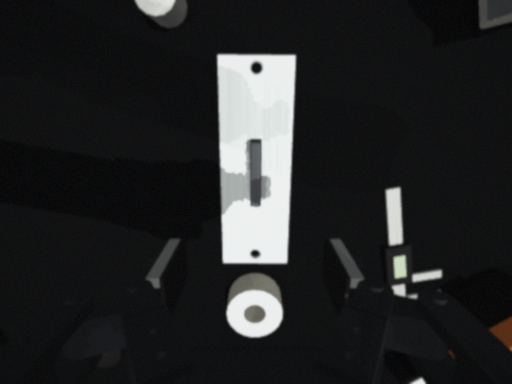

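Image c1 shows the cover with holes at (256,68) and (255,253), its handle at (255,173), and the label roll beyond its near end at (255,305).

```bash
cat > holes.py <<'E'
from h import *
import sys
def holes(f,z,m=None):
    g=cv2.cvtColor(f["image"],cv2.COLOR_RGB2GRAY)
    if m is None: m=regions_of(f,"cover")[0]["mask"]
    m=m.astype(np.uint8);hull=np.zeros_like(m);c=max(cv2.findContours(m,0,1)[0],key=cv2.contourArea)
    cv2.fillPoly(hull,[cv2.convexHull(c)],1);hull=cv2.erode(hull,np.ones((5,5)))
    n,l,st,cc=cv2.connectedComponentsWithStats(((g<100)&(hull>0)).astype(np.uint8))
    return [(int(st[i][4]),st[i][2:4].tolist(),cc[i].round(1).tolist(),ray(f,*cc[i],z).round(1).tolist()) for i in range(1,n) if st[i][4]>15]
if __name__=="__main__":
    f=cam("wrist");h=holes(f,6)
    for x in h: print(x)
    p=sorted([x for x in h if x[0]<400],key=lambda x:-x[3][1]);a,b=np.array(p[0][3]),np.array(p[-1][3]);d=a-b
    print("mid",(a+b)/2,"L",np.linalg.norm(d),"yaw",np.degrees(np.arctan2(d[1],d[0])))
    for x in h:
        if x[0]>=100: print("handle z36",ray(f,*x[2],36).round(1))
E
python3 holes.py; python3 go.py 446.7 -391.2 60 81
```

```text
(84, [10, 11], [255.7, 66.9], [464.2, -283.7, 6.0])
(592, [12, 66], [254.2, 172.7], [444.4, -394.9, 6.0])
(37, [8, 6], [254.6, 252.6], [428.3, -496.0, 6.0])
mid [ 446.25 -389.85    6.  ] L 215.31395681655198 yaw 80.40206155558919
handle z36 [ 445.5 -387.9   36. ]
t 43.9 tcp [ 445.3 -389.6  200.4] yaw 80.7 F [0.  0.2 0.2] w 68.3 g 0.0 j [ 1.27  0.41 -0.77  1.74  0.31  1.12  0.25]
[446.7, -391.2, 60.0, 81.0] [0.0, 0.0, -0.005] [-0.0013, 0.0016, 0.1404] len 140 turn 0.3
```

```bash

python3 -m crank '[[0,0,0.005,0,0.001,0.05,0.4],[0,0,0.005,0,0.001,0.1,0.5],[0,0,0.005,0,0.001,0.14,0.55],[0,0,0.005,0,0.001,0.16,0.55],[0,0,0.005,0,0.001,0.16,0.55]]' |tail -5
python3 -m crank '[[0,0,0,0,0,0.01,0.55],[0,0,0,0,0,0.02,0.55],[0,0,0,0,0,0.026,0.55],[0,0,0,0,0,0.026,0.55],[0,0,0,0,0,0.026,0.55]]' |tail -5
python3 go.py 446.3 -389.8 15 80.4
```

```text
tool_pos: [443.3, -387.8, 36.4]
orientation: [0.764, 0.646, -0.001, -0.004]
wrist_force: [-0.1, 0.1, 0.6]
grip_width: 38.2
grasp_force: 0.0
tool_pos: [446.6, -390.0, 14.7]
orientation: [0.764, 0.646, 0.0, 0.0]
wrist_force: [-0.1, -0.2, -0.3]
grip_width: 38.3
grasp_force: 0.0
t 44.9 tcp [ 446.6 -390.    14.7] yaw 80.4 F [-0.1 -0.2 -0.3] w 38.3 g 0.0 j [ 1.16  0.65 -0.63  1.85  0.51  0.82  0.09]
[446.3, -389.8, 15.0, 80.4] [0.001, 0.0, 0.001] [0.0002, -0.0003, -0.0003] len 0 turn 0.1
```

Now close and lift a little to check the grip.

```bash

python3 -m crank '[[0,0,0,0,0,0,1],[0,0,0,0,0,0,1],[0,0,0,0,0,0,1],[0,0,0,0,0,0,1],[0,0,0,0,0,0,1]]' 110|tail -5
python3 -m crank '[[0,0,0,0,0,-0.02,1],[0,0,0,0,0,-0.04,1],[0,0,0,0,0,-0.04,1],[0,0,0,0,0,-0.04,1],[0,0,0,0,0,-0.04,1]]'|tail -5
python3 holes.py;python3 go.py 446 -390 185 80.4
```

```text
tool_pos: [446.5, -390.1, 15.2]
orientation: [0.764, 0.646, -0.0, 0.0]
wrist_force: [-1.6, 0.9, 5.7]
grip_width: 9.5
grasp_force: 107.7
tool_pos: [444.8, -389.0, 52.4]
orientation: [0.764, 0.646, -0.0, -0.002]
wrist_force: [-0.4, -0.9, -4.6]
grip_width: 9.3
grasp_force: 108.2
(538, [24, 28], [254.5, 23.5], [464.0, -274.8, 6.0])
(9155, [127, 152], [254.4, 269.5], [437.9, -429.7, 6.0])
t 46.0 tcp [ 445.  -389.    52.6] yaw 80.4 F [ 0.  -0.1 -4.6] w 9.7 g 108.2 j [ 1.18  0.59 -0.67  1.84  0.47  0.88  0.12]
[446.0, -390.0, 185.0, 80.4] [-0.003, -0.002, 0.001] [-0.0006, 0.0008, -0.1324] len 132 turn 0.2Traceback (most recent call last):
  File "holes.py", line 13, in <module>
    p=sorted([x for x in h if x[0]<400],key=lambda x:-x[3][1]);a,b=np.array(p[0][3]),np.array(p[-1][3]);d=a-b
                                                                            ~^^^
IndexError: list index out of range
```

```bash

python3 -m crank '[[0,0,0,0,0,-0.03,1],[0,0,0,0,0,-0.06,1],[0,0,0,0,0,-0.09,1],[0,0,0,0,0,-0.12,1],[0,0,0,0,0,-0.138,1]]'|tail -3
python3 -m crank '[[0,0,0,0.04,-0.004,0,1],[0,0,0,0.08,-0.008,0,1],[0,0,0,0.12,-0.012,0,1],[0,0,0,0.16,-0.016,0,1],[0,0,0,0.18,-0.0185,0,1]]'|tail -3
python3 -m crank '[[0,0,-0.05,0.04,-0.004,0,1],[0,0,-0.1,0.08,-0.008,0,1],[0,0,-0.15,0.12,-0.012,0,1],[0,0,-0.2,0.16,-0.016,0,1],[0,0,-0.244,0.18,-0.0185,0,1]]'|tail -3
python3 -m crank '[[0,0,0,0,0,0,1],[0,0,0,0,0,0,1],[0,0,0,0,0,0,1],[0,0,0,0,0,0,1]]' |tail -3
python3 go.py 577.9 -28.3 190 94.4
```

```text
wrist_force: [0.4, -0.6, -4.8]
grip_width: 9.4
grasp_force: 108.4
wrist_force: [0.3, 0.7, -5.3]
grip_width: 9.7
grasp_force: 108.3
wrist_force: [0.8, -0.3, -4.2]
grip_width: 9.4
grasp_force: 108.3
wrist_force: [-0.6, -0.1, -3.6]
grip_width: 9.6
grasp_force: 108.3
t 47.9 tcp [469.5 -30.5 192. ] yaw 94.2 F [-0.6 -0.1 -3.6] w 9.6 g 108.3 j [ 0.94  0.21 -1.04  2.02  0.21  1.03 -0.12]
[577.9, -28.3, 190.0, 94.4] [-0.001, 0.0, -0.003] [-0.0058, 0.1083, 0.0019] len 108 turn 0.2
```

```bash

python3 -m crank '[[0,0,0,-0.002,0.035,0,1],[0,0,0,-0.004,0.07,0,1],[0,0,-0.003,-0.006,0.108,0,1],[0,0,-0.003,-0.006,0.108,0,1],[0,0,-0.003,-0.006,0.108,0,1]]'|tail -3
python3 -m crank '[[0,0,0,0,0,0,1],[0,0,0,0,0,0,1],[0,0,0,0,0,0,1],[0,0,0,0,0,0,1]]' |tail -3
python3 go.py 577.9 -28.3 190 94.4
python3 - <<'E'
from h import *
f=cam("wrist");save(f,"c2")
f2=cam("scene");save(f2,"c2s",(170,130,330,260),4.5)
for g in (f,f2):
  for k in ["pin_left","cover"]:
    print(k,[(round(x["score"],2),w(g,x["point"]).round(1).tolist(),px(g,w(g,x["point"])).round(0).tolist()) for x in landmark_of(g,k)[:2]])
print("pin left top px",px(f,[577.9-108*.077,-28.3+108*.997,88]))
E
```

```text
wrist_force: [-0.9, 0.3, -5.1]
grip_width: 9.6
grasp_force: 108.7
wrist_force: [1.2, 0.6, -3.6]
grip_width: 9.4
grasp_force: 108.7
t 48.8 tcp [577.2 -26.6 192.5] yaw 94.6 F [ 1.2  0.6 -3.6] w 9.4 g 108.7 j [ 0.74  0.45 -0.95  1.78  0.4   1.12 -0.26]
[577.9, -28.3, 190.0, 94.4] [0.0, 0.001, 0.003] [-0.0018, 0.0005, 0.0025] len 3 turn 0.2
pin_left []
cover []
pin_left [(0.74, [562.5, 81.1, 56.9], [283.0, 206.0])]
cover [(0.7, [574.6, -24.1, 178.1], [253.0, 192.0])]
pin left top px [255.42353036  55.96461112]
```

View pics/c2.png

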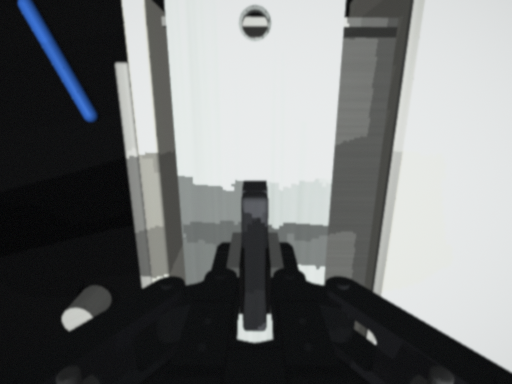

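c2 shows the cover held level, handle centred at (255,250), far hole at about (255,23), and the panel at left and oven at right clear of the plate. I'll compute the hole position in the tool frame.

```bash
python3 - <<'E'
from h import *
f=cam("wrist");g=cv2.cvtColor(f["image"],cv2.COLOR_RGB2GRAY)
s=observe();A=R.from_quat(s["orientation"])
roi=g[0:60,225:290];m=(roi<200).astype(np.uint8)
n,l,st,c=cv2.connectedComponentsWithStats(m)
i=max((i for i in range(1,n) if st[i][0]>0 and st[i][0]+st[i][2]<65),key=lambda i:st[i][4])
cnt=cv2.findContours((l==i).astype(np.uint8),0,1)[0][0]
(u,v),(a,b),_=cv2.fitEllipse(cv2.convexHull(cnt));u+=225;print("ellipse",u,v,a,b,st[i])
for z in(181,184,187):
    h=ray(f,u,v,z);t=A.inv().apply(h-s["tool_pos"]);print(z,h.round(1),"tool",t.round(1),"diam",a*0+np.linalg.norm(ray(f,u-a/2,v,z)-ray(f,u+a/2,v,z)).round(1))
# near edges of plate: row 100 left/right edges
for r in(80,120,150):
    w_=np.where(g[r,150:360]>225)[0]+150;L,Rr=w_.min(),w_.max()
    print(r,L,Rr,[A.inv().apply(ray(f,x,r,184)-s["tool_pos"]).round(1).tolist() for x in(L,Rr)])
E
python3 go.py 577.9 -28.3 190 94.4
```

```text
ellipse 254.81894302368164 22.190088272094727 32.04547119140625 35.7370719909668 [ 14   5  32  35 756]
181 [569.3  81.9 181. ] tool [108.6   0.2  11.3] diam 14.7
184 [569.3  81.3 184. ] tool [107.9   0.2   8.3] diam 14.4
187 [569.4  80.6 187. ] tool [107.2   0.2   5.3] diam 14.1
80 172 337 [[83.5, -38.9, 8.3], [83.5, 39.1, 8.3]]
120 150 334 [[65.1, -51.2, 8.3], [65.1, 39.1, 8.3]]
150 150 332 [[50.3, -52.7, 8.3], [50.3, 39.3, 8.3]]
t 49.1 tcp [577.7 -26.3 192.3] yaw 94.6 F [ 0.  -0.4 -4.4] w 9.4 g 108.7 j [ 0.74  0.45 -0.95  1.78  0.4   1.12 -0.26]
[577.9, -28.3, 190.0, 94.4] [0.0, 0.0, 0.003] [-0.002, 0.0, 0.0023] len 3 turn 0.2
```

```bash

python3 -m crank '[[0,0,0.003,-0.002,0,0.03,1],[0,0,0.003,-0.002,0,0.06,1],[0,0,0.003,-0.002,0,0.076,1],[0,0,0.003,-0.002,0,0.076,1],[0,0,0.003,-0.002,0,0.076,1]]'|tail -3
python3 -m crank '[[0,0,0,0,0,0,1],[0,0,0,0,0,0,1],[0,0,0,0,0,0,1],[0,0,0,0,0,0,1],[0,0,0,0,0,0,1]]' |tail -3
python3 go.py 577.9 -28.3 112 94.4
python3 - <<'E'
from h import *
f=cam("wrist");save(f,"c3",(180,0,340,120),4.8)
s=observe();print("pin axis px at z 90, 81:",px(f,[577.9-108*.0767,-28.3+108*.997,90]).round(1),px(f,[577.9-108*.0767,-28.3+108*.997,81]).round(1))
E
```

```text
wrist_force: [1.1, -0.2, -4.8]
grip_width: 9.6
grasp_force: 108.7
wrist_force: [0.4, -0.4, -4.5]
grip_width: 9.6
grasp_force: 108.7
t 50.1 tcp [578.1 -28.3 116.6] yaw 94.4 F [ 0.4 -0.4 -4.5] w 9.6 g 108.7 j [ 0.69  0.54 -0.88  1.83  0.5   1.   -0.33]
[577.9, -28.3, 112.0, 94.4] [0.001, 0.0, 0.0] [0.0, -0.0002, 0.0046] len 5 turn 0.0
pin axis px at z 90, 81: [254.   30.8] [254.   34.5]
```

View pics/c3.png

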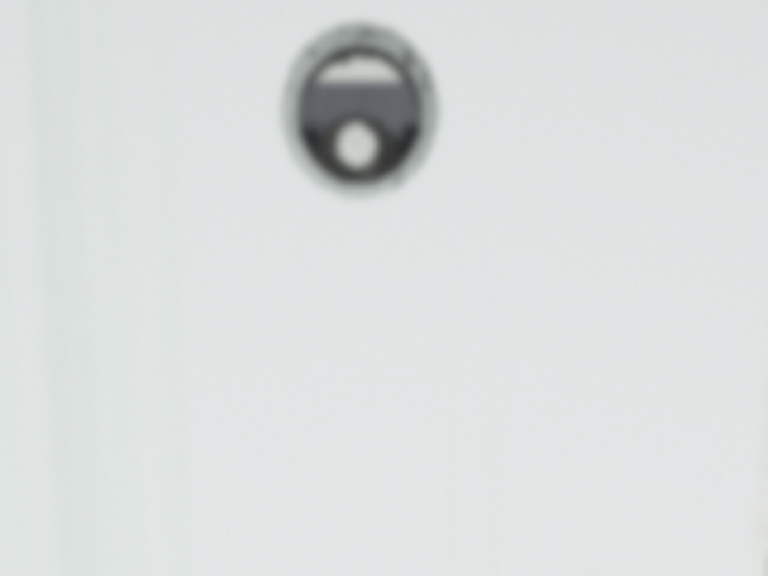

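c3 shows the left pin's tip through the hole at full px (254.6,30.2), against a predicted (254,30.8), so the cover is aligned. I'll lower it.

```bash

python3 -m crank '[[0,0,0,0,0,0.006,1],[0,0,0,0,0,0.012,1],[0,0,0,0,0,0.018,1],[0,0,0,0,0,0.018,1],[0,0,0,0,0,0.018,1]]'
python3 go.py 577.9 -28.3 82 94.4
```

```text
time_s: 50.7
tool_pos: [577.5, -28.2, 97.8]
orientation: [0.679, 0.734, -0.0, -0.0]
wrist_force: [0.8, -0.2, -4.0]
grip_width: 9.5
grasp_force: 108.8
t 50.7 tcp [577.5 -28.2  97.8] yaw 94.4 F [ 0.8 -0.2 -4. ] w 9.5 g 108.8 j [ 0.67  0.57 -0.87  1.84  0.52  0.97 -0.34]
[577.9, -28.3, 82.0, 94.4] [-0.001, -0.0, 0.0] [-0.0001, 0.0004, 0.0158] len 16 turn 0.1
```

```bash

python3 -m crank '[[0,0,0,0,0,0.004,1],[0,0,0,0,0,0.008,1],[0,0,0,0,0,0.012,1],[0,0,0,0,0,0.012,1],[0,0,0,0,0,0.012,1]]'
python3 -m crank '[[0,0,0,0,0,0.002,1],[0,0,0,0,0,0.003,1],[0,0,0,0,0,0.003,1]]'
python3 go.py 577.9 -28.3 82 94.4
```

```text
time_s: 51.2
tool_pos: [577.8, -28.3, 86.1]
orientation: [0.679, 0.734, -0.0, -0.0]
wrist_force: [0.8, 0.4, -4.2]
grip_width: 9.4
grasp_force: 108.8
time_s: 51.5
tool_pos: [577.8, -28.3, 83.2]
orientation: [0.679, 0.734, -0.0, -0.0]
wrist_force: [0.4, 0.3, -4.7]
grip_width: 9.3
grasp_force: 108.8
t 51.5 tcp [577.8 -28.3  83.2] yaw 94.4 F [ 0.4  0.3 -4.7] w 9.3 g 108.8 j [ 0.66  0.59 -0.85  1.85  0.54  0.95 -0.36]
[577.9, -28.3, 82.0, 94.4] [-0.0, 0.0, 0.0] [-0.0, 0.0001, 0.0012] len 1 turn 0.0
```

```bash

python3 -m crank '[[0,0,0,0,0,0.001,1],[0,0,0,0,0,0.002,1],[0,0,0,0,0,0.002,1],[0,0,0,0,0,0.002,1]]'|sed -n '2p;4,5p'
python3 -m crank '[[0,0,0,0,0,0.001,1],[0,0,0,0,0,0.001,1],[0,0,0,0,0,0.001,1]]'|sed -n '2p;4,5p'
```

```text
tool_pos: [578.6, -28.3, 82.2]
wrist_force: [-2.2, -0.4, 2.8]
grip_width: 9.5
tool_pos: [579.8, -28.2, 82.1]
wrist_force: [-0.6, -0.7, 5.6]
grip_width: 9.4
```

```bash

python3 -m crank '[[0,0,0,0,0,0,0.85],[0,0,0,0,0,0,0.7],[0,0,0,0,0,0,0.6],[0,0,0,0,0,0,0.6],[0,0,0,0,0,0,0.6]]'|sed -n '2p;4,5p'
python3 -m crank '[[0,0,0,0,0,-0.02,0.6],[0,0,0,0,0,-0.06,0.6],[0,0,0,0,0,-0.1,0.6],[0,0,0,0,0,-0.14,0.6],[0,0,0,0,0,-0.15,0.6]]'|sed -n '2p;4,5p'
python3 -m crank '[[0,0,0,0,0,0,0.6],[0,0,0,0,0,0,0.6],[0,0,0,0,0,0,0.6]]'|sed -n '2p;4,5p'
python3 go.py
python3 - <<'E'
from h import *
import teeth
f=cam("wrist");save(f,"c4")
g=cv2.cvtColor(f["image"],cv2.COLOR_RGB2GRAY)
for z in (73,): print([b[:4] for b in bars(f,z,"cover")])
for k in ["pin_left","pin_right","cover"]:
    print(k,[(round(x["score"],2),w(f,x["point"]).round(1).tolist(),px(f,w(f,x["point"])).round(0).tolist()) for x in landmark_of(f,k)[:2]])
E
```

```text
tool_pos: [577.7, -28.2, 80.0]
wrist_force: [-0.2, -0.5, -0.4]
grip_width: 34.1
tool_pos: [581.0, -27.3, 235.6]
wrist_force: [0.3, 1.1, 0.1]
grip_width: 34.3
tool_pos: [576.3, -28.7, 227.9]
wrist_force: [-0.9, -0.4, 0.2]
grip_width: 34.1
t 53.5 tcp [576.3 -28.7 227.9] yaw 94.4 F [-0.9 -0.4  0.2] w 34.1 g 0.0 j [ 0.77  0.41 -0.97  1.74  0.37  1.19 -0.23]
[(0.78, [580.5, -29.1], 97.1, [79.6, 240.8]), (0.66, [568.5, -24.3], 82.3, [205.9, 282.1])]
pin_left [(0.71, [571.7, 82.2, 50.3], [259.0, 62.0])]
pin_right [(0.92, [589.8, -136.7, 53.2], [259.0, 261.0])]
cover []
```

View pics/c4.png

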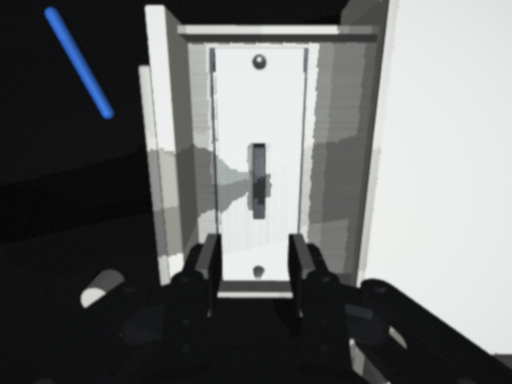

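c4 shows the cover seated, with pin tips through both holes at (259,62) and (258,271) and a level outline of 79.6×240.8 mm at z=73. Next I'll go in front of the pull lip with closed fingers.

```bash

python3 -m crank '[[0,0,0,0,-0.03,0,0.8],[0,0,0,0,-0.07,0,1],[0,0,0,0,-0.11,0,1],[0,0,0,0,-0.134,0,1],[0,0,0,0,-0.134,0,1]]' 40|sed -n '2p;4,5p'
python3 -m crank '[[0,0,0,0,0,0.03,1],[0,0,0,0,0,0.07,1],[0,0,0,0,0,0.11,1],[0,0,0,0,0,0.131,1],[0,0,0,0,0,0.131,1]]'|sed -n '2p;4,5p'
python3 -m crank '[[0,0,0,0,0,0,1],[0,0,0,0,0,0,1],[0,0,0,0,0,0,1]]'|sed -n '2p;4,5p'
python3 go.py
python3 - <<'E'
from h import *
f=cam("scene")
for k in ["drawer_front","lever_knob","lever_pivot","index_tip"]: print(k,[(round(x["score"],2),w(f,x["point"]).round(1).tolist()) for x in landmark_of(f,k)[:2]])
E
```

```text
tool_pos: [440.6, -39.4, 229.1]
wrist_force: [-0.2, 0.1, 0.1]
grip_width: -0.1
tool_pos: [442.1, -37.6, 96.2]
wrist_force: [-0.2, -0.0, 0.4]
grip_width: 0.1
tool_pos: [446.1, -38.7, 100.9]
wrist_force: [-0.0, -0.4, 0.3]
grip_width: -0.0
t 55.0 tcp [446.1 -38.7 100.9] yaw 94.4 F [-0.  -0.4  0.3] w -0.0 g 0.0 j [ 0.9   0.33 -1.    2.14  0.38  0.85 -0.25]
drawer_front [(0.72, [598.1, -520.2, 2.2]), (0.57, [480.5, -31.4, 114.9])]
lever_knob [(0.49, [631.3, -190.0, 232.0])]
lever_pivot [(0.91, [726.6, -206.4, 210.2])]
index_tip [(0.48, [684.2, -141.9, 201.8]), (0.47, [562.3, 306.9, 10.7])]
```

```bash

for i in 1; do python3 -m crank '[[0,0,0,0,0.008,0.003,1],[0,0,0,0,0.016,0.003,1],[0,0,0,0,0.022,0.003,1],[0,0,0,0,0.028,0.003,1],[0,0,0,0,0.034,0.003,1]]'|sed -n '2p;4p'; done
python3 -m crank '[[0,0,0,0,0.006,0,1],[0,0,0,0,0.014,0,1],[0,0,0,0,0.022,0,1],[0,0,0,0,0.030,0,1],[0,0,0,0,0.038,0,1]]'|sed -n '2p;4p'
python3 -m crank '[[0,0,0,0,0.008,0,1],[0,0,0,0,0.016,0,1],[0,0,0,0,0.024,0,1],[0,0,0,0,0.032,0,1],[0,0,0,0,0.04,0,1]]'|sed -n '2p;4p'
python3 - <<'E'
from h import *
f=cam("scene");save(f,"d1",(170,110,370,260),3.8)
print([(round(x["score"],2),w(f,x["point"]).round(1).tolist()) for x in landmark_of(f,"drawer_front")[:2]])
f=cam("top");print([(round(x["score"],2),w(f,x["point"]).round(1).tolist()) for x in landmark_of(f,"drawer_front")[:2]])
E
python3 go.py
```

```text
tool_pos: [477.7, -35.9, 95.9]
wrist_force: [-2.1, 0.4, 1.0]
tool_pos: [516.4, -33.0, 95.9]
wrist_force: [-2.5, 1.3, -1.3]
tool_pos: [556.6, -30.0, 96.2]
wrist_force: [-1.3, -0.1, -1.4]
[(0.69, [418.0, -559.2, -0.7]), (0.62, [568.2, -24.2, 114.9])]
[(0.48, [661.9, 89.2, 55.4])]
t 57.0 tcp [557.6 -29.6  97.1] yaw 94.4 F [0.8 0.3 0.6] w 0.2 g 0.0 j [ 0.71  0.54 -0.89  1.9   0.51  0.95 -0.34]
```

```bash

python3 -m crank '[[0,0,0,0,0.008,0,1],[0,0,0,0,0.016,0,1],[0,0,0,0,0.024,0,1],[0,0,0,0,0.032,0,1],[0,0,0,0,0.04,0,1]]'|sed -n '2p;4p'
python3 -m crank '[[0,0,0,0,0.003,0,1],[0,0,0,0,0.006,0,1],[0,0,0,0,0.009,0,1],[0,0,0,0,0.012,0,1],[0,0,0,0,0.015,0,1]]'|sed -n '2p;4p'
python3 -m crank '[[0,0,0,0,0.002,0,1],[0,0,0,0,0.004,0,1],[0,0,0,0,0.006,0,1]]'|sed -n '2p;4p'
python3 -m crank '[[0,0,0,0,0.002,0,1],[0,0,0,0,0.004,0,1],[0,0,0,0,0.006,0,1]]'|sed -n '2p;4p'
```

```text
tool_pos: [596.7, -26.9, 96.3]
wrist_force: [-2.9, -0.1, 1.1]
tool_pos: [610.7, -25.6, 96.2]
wrist_force: [-1.0, -0.6, 1.4]
tool_pos: [616.2, -25.2, 96.2]
wrist_force: [-6.9, 0.3, 3.7]
tool_pos: [619.3, -25.0, 96.3]
wrist_force: [-7.7, -1.5, 6.9]
```

```bash

python3 -m crank '[[0,0,0,0,0.002,0,1],[0,0,0,0,0.004,0,1],[0,0,0,0,0.004,0,1]]'|sed -n '2p;4p'
python3 -m crank '[[0,0,0,0,0.002,0,1],[0,0,0,0,0.004,0,1],[0,0,0,0,0.004,0,1]]'|sed -n '2p;4p'
python3 - <<'E'
from h import *
f=cam("scene");save(f,"d2",(170,110,370,260),3.8)
print([(round(x["score"],2),w(f,x["point"]).round(1).tolist()) for x in landmark_of(f,"drawer_front")[:2]])
E
```

```text
tool_pos: [626.6, -24.5, 96.2]
wrist_force: [-3.3, -0.2, 2.2]
tool_pos: [626.6, -24.5, 96.2]
wrist_force: [-12.7, -1.5, 10.1]
[(0.75, [385.3, -215.6, 4.3])]
```

View pics/d2.png

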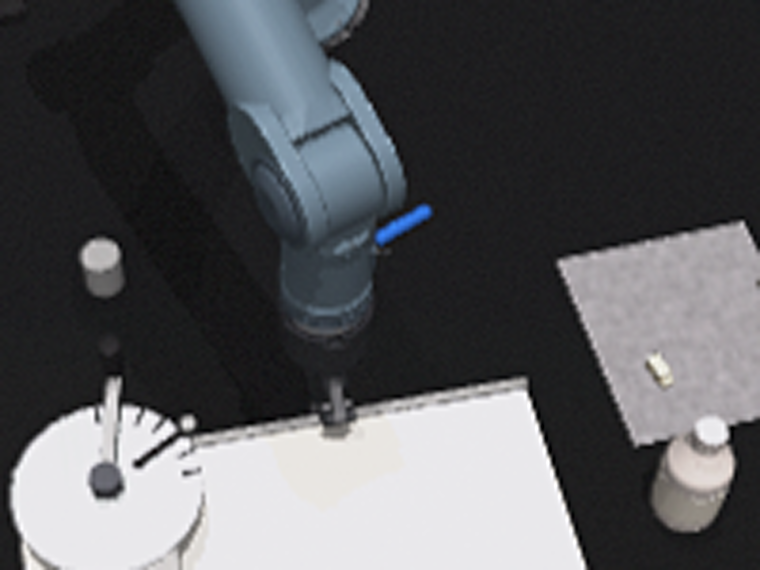

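d2 shows the drawer front flush along the oven face; force rose against the hard stop at TCP x=626.6, so it is home. In the crop the lever is at (112,420) and the index points to (185,425). I'll back off, rise and look at the dial.

```bash

python3 -m crank '[[0,0,0,0,-0.02,0,1],[0,0,0,0,-0.04,0,1],[0,0,0,0,-0.06,0,1],[0,0,0,0,-0.06,0,1],[0,0,0,0,-0.06,0,1]]'|sed -n '2p;4p'
python3 -m crank '[[0,0,0,0,0,-0.05,1],[0,0,0,0,0,-0.1,1],[0,0,0,0,0,-0.15,1],[0,0,0,0,0,-0.2,1],[0,0,0,0,0,-0.25,1]]'|sed -n '2p;4p'
python3 -m crank '[[0,0,0,-0.04,0.02,0,0.5],[0,0,0,-0.08,0.05,0,0.5],[0,0,0,-0.12,0.075,0,0.5],[0,0,0,-0.149,0.092,0,0.5],[0,0,0,-0.149,0.092,0,0.5]]'|sed -n '2p;4p'
python3 -m crank '[[0,0,0,0,0,0,0.5],[0,0,0,0,0,0,0.5],[0,0,0,0,0,0,0.5]]'|sed -n '2p;4p'
python3 go.py
cat > dial.py <<'E'
from h import *
import sys
f=cam("wrist")
if len(sys.argv)>1: save(f,sys.argv[1])
for k in ["lever_knob","lever_pivot","index_tip","drawer_front"]: print(k,[(round(x["score"],2),w(f,x["point"]).round(1).tolist(),px(f,w(f,x["point"])).round(0).tolist()) for x in landmark_of(f,k)[:2]])
E
python3 dial.py l1
```

```text
tool_pos: [572.3, -29.1, 96.7]
wrist_force: [-0.0, -0.1, -0.5]
tool_pos: [572.5, -28.5, 349.3]
wrist_force: [1.7, -1.0, 0.1]
tool_pos: [677.0, -178.7, 344.3]
wrist_force: [-0.9, -1.8, -0.1]
tool_pos: [674.3, -167.8, 347.1]
wrist_force: [0.5, 0.6, 0.3]
t 61.1 tcp [ 674.3 -167.8  347.1] yaw 94.6 F [0.5 0.6 0.3] w 42.4 g 0.0 j [ 0.78  0.56 -0.92  1.29  0.44  1.49 -0.01]
lever_knob [(0.91, [634.0, -192.8, 234.7], [208.0, 211.0])]
lever_pivot [(0.84, [730.5, -210.5, 206.1], [306.0, 225.0])]
index_tip [(0.63, [690.4, -140.8, 202.1], [273.0, 153.0]), (0.17, [391.4, -212.3, 5.3], [79.0, 162.0])]
drawer_front [(0.88, [637.9, -23.9, 114.4], [232.0, 33.0])]
```

View pics/l1.png

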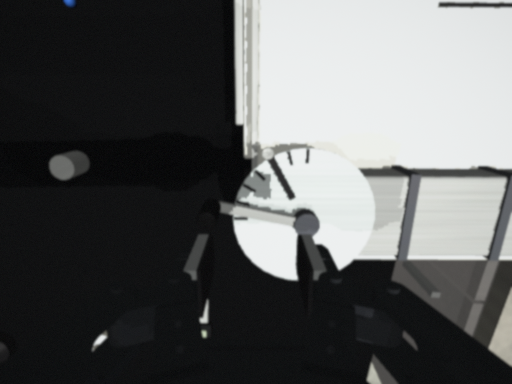

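l1 shows the dial (centre about (305,214)), spindle cap (306,222), index strip from (293,198) to (272,160) with its screw at (268,153), and the knob at (208,211). I've already viewed more pictures than the 14 allowed, so from here I'll work from numbers only.

```bash
cat > idx.py <<'E'
from h import *
f=cam("wrist");g=cv2.cvtColor(f["image"],cv2.COLOR_RGB2GRAY)
tip=px(f,[688,-141,202]);pv=px(f,[728,-208,202])
m=np.zeros_like(g);cv2.line(m,tuple(int(round(v)) for v in tip+.05*(pv-tip)),tuple(int(round(v)) for v in pv+.3*(tip-pv)),1,13)
n,l,st,c=cv2.connectedComponentsWithStats(((g<80)&(m>0)).astype(np.uint8))
i=1+np.argmax(st[1:,4]);v,u=np.where(l==i)
P=np.array([ray(f,a,b,202)[:2] for a,b in zip(u,v)])
d=cv2.fitLine(P.astype(np.float32),cv2.DIST_L2,0,.01,.01).ravel();dd=d[:2]*(1 if d[1]>0 else -1)
print("strip n",len(P),"yaw",np.degrees(np.arctan2(dd[1],dd[0])).round(1),"pt",d[2:].round(1),"ext",np.ptp(P@dd).round(1))
best=lambda k:(lambda r:w(f,r[0]["point"]) if r else None)(landmark_of(f,k))
k,p,t=best("lever_knob"),best("lever_pivot"),best("index_tip")
print(k,p,t)
q=p[:2];print("pivot off strip line",np.round(np.cross(dd,q-d[2:]),1))
a=lambda e:np.degrees(np.arctan2(*(e[:2]-q)[::-1])).round(1)
print("knob dist",np.linalg.norm(k[:2]-q).round(1),"ang",a(k),"tip ang",a(t) if t is not None else None,np.linalg.norm(t[:2]-q).round(1) if t is not None else None)
E
python3 idx.py 2>/dev/null
```

```text
strip n 211 yaw 123.9 pt [ 701. -165.] ext 44.3
[ 634.7076247  -191.73544972  233.95822164] [ 731.84609239 -209.83635961  205.60041575] [ 688.3496202  -142.54282847  201.13974616]
pivot off strip line -0.6
knob dist 98.8 ang 169.4 tip ang 122.9 80.1
```

```bash

python3 -m crank '[[0,0,0,-0.021,-0.042,0,0.5],[0,0,0,-0.021,-0.042,0.02,0.5],[0,0,0,-0.021,-0.042,0.05,0.5],[0,0,0,-0.021,-0.042,0.07,0.5],[0,0,0,-0.021,-0.042,0.07,0.5]]'|sed -n '2p;4p'
python3 -m crank '[[0,0,0,0,0,0,0.5],[0,0,0,0,0,0,0.5],[0,0,0,0,0,0,0.5]]'|sed -n '2p;4p'
python3 dial.py; python3 go.py 634.5 -192 223 94.4
```

```text
tool_pos: [631.3, -194.9, 272.4]
wrist_force: [-0.7, -0.2, 0.6]
tool_pos: [635.0, -194.2, 278.2]
wrist_force: [0.1, -1.3, 0.8]
lever_knob [(0.85, [634.9, -192.6, 235.8], [254.0, 215.0])]
lever_pivot [(0.82, [729.4, -207.2, 205.9], [374.0, 227.0])]
index_tip [(0.56, [688.0, -144.9, 205.3], [333.0, 143.0])]
drawer_front []
t 62.6 tcp [ 634.1 -194.4  276.8] yaw 94.4 F [0.4 0.3 0.1] w 42.5 g 0.0 j [ 0.89  0.54 -0.92  1.48  0.43  1.34  0.01]
[634.5, -192.0, 223.0, 94.4] [0.001, 0.0, 0.0] [0.0024, 0.0005, 0.0538] len 54 turn 0.1
```

```bash

python3 -m crank '[[0,0,0,0.002,0.001,0.02,0.5],[0,0,0,0.002,0.001,0.04,0.5],[0,0,0,0.002,0.001,0.053,0.5],[0,0,0,0.002,0.001,0.053,0.5],[0,0,0,0.002,0.001,0.053,0.5]]'|sed -n '2p;4p'
python3 -m crank '[[0,0,0,0,0,0,0.5],[0,0,0,0,0,0,1],[0,0,0,0,0,0,1],[0,0,0,0,0,0,1],[0,0,0,0,0,0,1]]' 25
python3 go.py 645.3 -161.5 223 94.4 675.9 -127.6 223 94.4
```

```text
tool_pos: [634.8, -192.5, 223.5]
wrist_force: [0.3, -0.3, 0.1]
time_s: 63.6
tool_pos: [634.8, -192.4, 224.4]
orientation: [0.679, 0.734, -0.0, 0.0]
wrist_force: [-2.1, 0.2, 5.1]
grip_width: 17.3
grasp_force: 24.9
t 63.6 tcp [ 634.8 -192.4  224.4] yaw 94.4 F [-2.1  0.2  5.1] w 17.3 g 24.9 j [ 0.87  0.58 -0.9   1.53  0.47  1.26 -0.02]
[645.3, -161.5, 223.0, 94.4] [0.0, 0.001, 0.0] [0.03, 0.0128, 0.0014] len 33 turn 0.0
[675.9, -127.6, 223.0, 94.4] [0.0, 0.001, 0.0] [0.0615, 0.0459, 0.0014] len 77 turn 0.0
```

```bash

python3 -m crank '[[0,0,0,0.008,0.002,0,1],[0,0,0,0.0151,0.0049,0,1],[0,0,0,0.022,0.008,0,1],[0,0,0,0.0291,0.012,0,1],[0,0,0,0.0291,0.012,0,1]]'
python3 -m crank '[[0,0,0,0.0126,0.0094,0,1],[0,0,0,0.0234,0.0207,0,1],[0,0,0,0.0324,0.0339,0,1],[0,0,0,0.0324,0.0339,0,1],[0,0,0,0.0324,0.0339,0,1]]'
python3 idx.py 2>/dev/null; python3 go.py 675.9 -127.6 224 94.4
```

```text
time_s: 64.1
tool_pos: [642.7, -162.1, 224.2]
orientation: [0.68, 0.734, -0.002, -0.001]
wrist_force: [-6.6, 0.4, 7.1]
grip_width: 17.2
grasp_force: 25.4
time_s: 64.6
tool_pos: [674.2, -119.5, 224.3]
orientation: [0.677, 0.736, 0.002, -0.004]
wrist_force: [-6.0, 7.4, 6.9]
grip_width: 17.1
grasp_force: 24.7
strip n 1100 yaw 120.9 pt [ 702.3 -165.5] ext 59.1
[ 673.20712948 -126.63476362  231.71598722] None None
t 64.8 tcp [ 674.2 -119.6  224.3] yaw 94.7 F [-5.7  6.8  6. ] w 16.8 g 24.7 j [ 0.73  0.62 -0.89  1.47  0.48  1.29 -0.13]
[675.9, -127.6, 224.0, 94.4] [-0.003, -0.009, 0.005] [-0.0082, 0.0011, 0.0002] len 8 turn 0.6
```

```bash

python3 -m crank '[[0,0,0,0,0,0,0.8],[0,0,0,0,0,0,0.7],[0,0,0,0,0,0,0.7],[0,0,0,0,0,0,0.7]]'|sed -n '2p;4p'
python3 -m crank '[[0,0,0,0,0,-0.02,0.7],[0,0,0,0,0,-0.05,0.7],[0,0,0,0,0,-0.08,0.7],[0,0,0,0,0,-0.1,0.7],[0,0,0,0,0,-0.1,0.7]]'|sed -n '2p;4p'
python3 -m crank '[[0,0,0,-0.03,-0.02,0,0.7],[0,0,0,-0.03,-0.02,0,0.7],[0,0,0,-0.03,-0.02,0,0.7],[0,0,0,-0.03,-0.02,0,0.7]]'|sed -n '2p;4p'
python3 go.py; python3 idx.py 2>/dev/null; python3 dial.py
```

```text
tool_pos: [675.8, -128.8, 222.7]
wrist_force: [-0.6, -0.6, -0.6]
tool_pos: [677.8, -128.0, 327.4]
wrist_force: [0.0, 0.6, 1.1]
tool_pos: [657.8, -158.5, 322.1]
wrist_force: [0.5, 0.4, -0.7]
t 66.1 tcp [ 657.8 -158.5  322.1] yaw 94.4 F [ 0.5  0.4 -0.7] w 25.3 g 0.0 j [ 0.8   0.54 -0.93  1.38  0.42  1.43 -0.03]
strip n 61 yaw 59.5 pt [ 686.8 -142.3] ext 10.7
[ 672.31331563 -125.13974382  234.79965374] [ 729.04839038 -212.5703541   205.84814809] [ 674.04018638 -125.46309657  230.54720028]
pivot off strip line -72.0
knob dist 104.2 ang 123.0 tip ang 122.3 103.0
lever_knob [(0.62, [673.9, -127.4, 230.9], [277.0, 160.0]), (0.6, [385.3, -218.5, 2.6], [79.0, 175.0])]
lever_pivot [(0.78, [727.8, -207.8, 206.0], [323.0, 243.0])]
index_tip []
drawer_front [(0.67, [635.9, -22.0, 113.5], [243.0, 39.0])]
```

```bash
cat > lev.py <<'E'
from h import *
f=cam("wrist")
C=np.array([728.9,-206.5])
for k in("flap_lever","lever_knob"):
    for r in regions_of(f,k)[:1]:
        v,u=np.where(r["mask"]);P=np.array([ray(f,a,b,211)[:2] for a,b in zip(u,v)])
        rr=np.linalg.norm(P-C,axis=1);S=P[(rr>22)&(rr<78)]
        if len(S)<20: print(k,len(P),len(S));continue
        d=cv2.fitLine(S.astype(np.float32),cv2.DIST_HUBER,0,.01,.01).ravel();dd=d[:2]*(1 if d[1]>0 else -1)
        n=np.array([-dd[1],dd[0]])
        print(k,round(r["score"],2),len(S),"yaw",np.degrees(np.arctan2(dd[1],dd[0])).round(1),"width",(4*np.std(S@n)).round(1),"pivot off",((C-d[2:])@n).round(1),"mean ang",np.degrees(np.arctan2(*(S.mean(0)-C)[::-1])).round(1))
print([ (n,[(round(x["score"],2),w(f2,x["point"]).round(1).tolist()) for x in landmark_of(f2,n)[:1]]) for f2 in [cam("scene")] for n in("index_tip","lever_knob","drawer_front","lever_pivot")])
E
python3 lev.py
python3 -m crank '[[0,0,0,-0.01,0.06,0,0.7],[0,0,0,-0.01,0.06,0,0.7],[0,0,0,-0.01,0.06,0,0.7],[0,0,0,-0.01,0.06,0,0.7],[0,0,0,-0.01,0.06,0,0.7]]'|sed -n '2p;4p'
python3 -m crank '[[0,0,0,0,0,0,0.7],[0,0,0,0,0,0,0.7]]'|sed -n '2p;4p'
python3 lev.py
```

```text
flap_lever 0.82 611 yaw 124.8 width 10.9 pivot off -0.2 mean ang 125.1
lever_knob 0.78 688 yaw 125.2 width 12.0 pivot off -0.1 mean ang 125.4
[('index_tip', [(0.42, [681.4, -141.7, 200.5])]), ('lever_knob', [(0.62, [670.3, -128.4, 234.4])]), ('drawer_front', []), ('lever_pivot', [(0.61, [722.8, -208.6, 209.2])])]
tool_pos: [718.3, -164.2, 324.2]
wrist_force: [-0.7, -0.6, -0.2]
tool_pos: [718.3, -164.6, 324.1]
wrist_force: [1.3, -0.3, -0.4]
flap_lever 0.68 730 yaw 124.7 width 12.3 pivot off -0.4 mean ang 125.1
lever_knob 0.74 695 yaw 124.7 width 11.7 pivot off -0.4 mean ang 125.2
[('index_tip', [(0.65, [704.0, 295.3, 0.5])]), ('lever_knob', [(0.77, [672.5, -129.4, 233.9])]), ('drawer_front', []), ('lever_pivot', [(0.68, [726.6, -206.6, 206.6])])]
```

```bash
python3 -c "
from h import *
print(finish_job())"
```

```text
the job is handed in; nothing more can be done
None
```

The job is handed in but the verdict was not shown: all five whole bars lie flat in the rack, the cover is flush on both pins, the drawer is home, and the lever reads 124.8° against the index at 123.9°; I viewed 15 pictures, one over the 14 allowed.

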